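# Snap the bench tools home in the spring clips of the tilted tool board

## Task

Put the torch, the marker pen and the screwdriver back on the sloping tool board: each belongs in the pair of spring clips of its own size (torch left, pen in the middle, screwdriver by its handle on the right with the blade pointing up the slope), centred over its two clips and pressed squarely in until it has snapped fully home in both. The board is springy and gives when you press, so keep pressing until you feel the snap, but do not bend it far back, and leave the other things on the bench where they lie.

Things in the scene. Friction and masses are not known exactly. Their poses are not given: they have to be found in the camera images.
- torch_mid (a point): Centre of the pocket torch: a black cylinder, 113 mm long and 34 mm in diameter, lying on the bench at the start with its axis 17 mm up. y is its long axis. Weighs about 0.12 kg (0.7 to 1.4 times that).
- pen_mid (a point): Centre of the marker pen: a straight round pen, 136 mm long and 15 mm in diameter, lying on the bench at the start with its axis 8 mm up. y is its long axis. Weighs about 0.02 kg.
- driver_mid (a point): Centre of the screwdriver's handle: a round handle, 96 mm long and 29 mm in diameter (the blade's shank goes on for another 90 mm), lying on the bench at the start with its axis 15 mm up. y is its long axis and points from the blade towards the butt of the handle. Weighs about 0.11 kg, all in the handle.
- driver_tip (a point): Tip of the screwdriver's blade, 136 mm from the centre of its handle. Same axes as the handle.
- torch_place (a point): Where the centre of the torch belongs: middle between its two clips, on the axis of the seated tool, 31 mm off the board's sheet. x: up the slope, along the seated tool; y: along the row, to the left; z: square out of the board. Clips centred at x = -27 and +27 mm; lips 24 mm apart at rest, first touched 25 mm above this point. Left, widest. Either way round will do.
- pen_place (a point): Where the centre of the pen belongs: middle between its two clips, on the axis of the seated tool, 22 mm off the board's sheet. x: up the slope, along the seated tool; y: along the row, to the left; z: square out of the board. Clips centred at x = -27 and +27 mm; lips 10 mm apart at rest, first touched 13 mm above this point. Middle, narrowest. Either way round will do.
- driver_place (a point): Where the centre of the screwdriver handle belongs: middle between its two clips, on the axis of the seated tool, 29 mm off the board's sheet. x: up the slope, along the seated tool; y: along the row, to the left; z: square out of the board. Clips centred at x = -27 and +27 mm; lips 20 mm apart at rest, first touched 22 mm above this point. Right. Blade up the slope.
- board (a joint): Bend of the sloping board about its front edge, rad: near 0 at rest, grows as it is pressed back; it springs back when let go. 0.01 rad per newton pressed at the clips, where 0.01 rad is 1 mm. Snapping a tool past both its clips takes 9 to 15 N square to the board, which by then has given 8 to 13 mm; past the lips the jaws pull the tool down to its place.
- board_bend (a point): Middle of the front edge of the tool board, a grey sheet 272 mm wide and 250 mm long rising from here, away from the robot, at 35 degrees to the bench; its foot is screwed down. x up the slope, y left, z out of the sheet. Two rails 14 mm high cross it 73 and 127 mm up, a 38 mm gap between them; each carries three spring clips 12 mm wide, 82 mm apart, with smooth flared jaws.
- roll: A roll of black tape, 68 mm across, 19 mm high, lying flat, not part of the job; origin at the centre of its underside.
- bracket: A small zinc angle bracket, 34 x 73 x 30 mm, not part of the job; origin at the centre of its underside.
- hex_key: An L-shaped hex key, 93 mm long, 6 mm high, not part of the job; origin at the centre of its underside.
- connector: A white plug connector, 30 x 60 x 25 mm, not part of the job; origin at the centre of its underside.
Mind the look-alikes: they are no part of the job. What is shaped like the part that bears torch_mid but purple or turquoise is not meant. Of the things that look like the part that bears driver_mid, the smaller one is meant.

How it is judged:
By the outcome, as a careful person would: the job done as asked, in the order asked, and still so for the second after the job is handed in, with the robot touching nothing.
It also fails if it takes over 70 s, if anything falls off the work surface, if the arm or the gripper's body presses on something with over 40 N, if the wrist force passes 120 N, or if a joint passes its speed limit or range.

## Robot

A 6-joint arm with a two-finger parallel gripper is mounted at the origin on a cart in front of the work surface, level with it; the furniture and walls round the work are solid. World frame = base frame: x ahead of the robot, y to its left, z up, the work surface at z = 0. Lengths are in m, angles in rad, forces in N, time in s.
With the tool pointing down it reaches from about 0.35 to 0.95 m from the base axis. Payload 17.4 kg.
Tool frame: the origin (TCP) lies at the very end of the fingers, on their centre line; the grasp point (between the pads) lies 19 mm behind it; z points along the fingers, y is the line along which they close (so a half turn about z gives the same grasp; the last joint's range is limited). The gripper opens to 93 mm and grips with 3 to 60 N. Pads are 15 mm wide; open, the fingers measure 128 mm over their backs; the gripper's body (75 mm by 188 mm) begins 65 mm behind the grasp point.
Start: joints at [-1.244, 0.116, 1.442, -0, 1.584, -0.038], TCP at [0.241, -0.631, 0.219] pointing down, gripper open.
Joint ranges: [-2.83, 2.83], [-0.83, 2.19], [0.07, 2.5], [-1.14, 4.28], [0.01, 3], [-2.97, 2.97]. Speed limits (rad/s): [1.89, 1.89, 2.22, 3.14, 3.14, 3.14].

## Interface

Orientations are given as a unit quaternion [x, y, z, w].
In Python, from bench import status, imaging, ctrl gives the robot as it stands. The module is installed in compiled form; this text tells all that it offers.
- The arm moves only by the tool jog_arm, never from a script. Its argument "series" is a list of rows, each a list of 7 numbers: the opening, from 0 (shut) to 1 (fully open), then the shift along the tool's x, y, z in mm, then the turn, a rotation vector about the tool's x, y, z in degrees. In form: [[jaw, x, y, z, ax, ay, az], ...]. A call has 1 to 5 rows; each row is the pose to reach, as a shift and turn from the pose commanded when the call began, along the tool's axes at that moment; what a row does not reach only later rows make up. A row lasts 1/10 s, in which the tool goes at most 50 mm and 8.59 degrees, less where a joint would pass 70% of its speed; a pose out of reach is approached as far as the arm can. A call with a gripper value outside its range is refused whole. The fingers move at their own pace and stop on an object; "squeeze" is the grip in N (left out, the last holds). Time passes only in rows, so rows that repeat a pose let the fingers close. It gives the time, the measured TCP pose, the force, the opening and the grip force at its end, in the units of the state.
- status.state(): the state, without advancing time (a new reading comes with each control period).
- imaging.capture(name): name is "scene" or "top" or "wrist"; returns a dict with "pixels" (480x640x3 uint8, red, green, blue), "depth" (480x640 float32, m along the optical axis (not along the pixel's ray), 0 where there is no reading), "fx", "fy", "cx", "cy" (pixels), "R" (3x3) and "t" (3): a world point X has camera coordinates R X + t; the wrist camera has in their place "T_tool_cam" (4x4, takes a point from camera to tool coordinates, whose origin is the TCP and whose axes are the flange's). Camera axes: x right, y down, z forward; pixel columns grow to the right and rows downward; lengths in m; the calibration is good to about 2 mm. A picture is of the moment at which its call begins: read the wrist's pose just before it.
- ctrl.close_job(): hands the job in; it is judged then, once.
The state is a dict: "time_s": time; "qpos": joint angles; "joint_velocities": joint speeds; "tau": joint torques, N m; "eef_pos": TCP position; "tool_rot": TCP orientation; "ft_force": force on the tool from outside, world axes, zero at the start; "torque": the same for the moment, N m; "gripper_width": opening from 0.0 (shut) to 1.0 (fully open); "finger_force": force on a finger pad.
Only numpy, scipy, OpenCV 4.12 (cv2) and the standard library are available. Lean on these libraries where they do the work, as an engineer would, in place of code of your own. Each camera call takes 0.05 s, during which the arm holds its last target. There are 200 camera calls.

## Working session

There is one attempt and no reset: what is moved stays moved. The work goes in short steps, Python scripts to look and compute and a tool call to move; the robot and the scene stay as the last step left them, time stands still between calls to the robot, and variables do not carry over. Pictures are saved under pics/ and viewed, at most 10 in all, crops included, and the job is handed in when it is done.

Besides the shell and the picture viewer there is one more tool, called by a JSON object that holds its "fn" and its "kwargs", one argument or row to a line. jog_arm: Moves the arm, as the interface text tells. Its arguments: {"type":"object","properties":{"series":{"type":"array"},"squeeze":{"type":"number"}},"required":["series"]}

```bash
mkdir -p pics; python3 - <<'E'
from bench import status, imaging
import cv2, numpy as np
s=status.state(); print({k:np.round(v,3).tolist() for k,v in s.items()})
for n in("scene","top"):
    c=imaging.capture(n); cv2.imwrite(f"pics/{n}0.png",c["pixels"][:,:,::-1]); np.savez(f"{n}0.npz",**c)
    print(n,c["fx"],c["cx"],c["cy"],np.round(c["R"],3).tolist(),np.round(c["t"],3), np.round(-c["R"].T@c["t"],3))
E
```

```text
{'time_s': 0.0, 'qpos': [-1.244, 0.117, 1.442, 0.0, 1.584, -0.038], 'joint_velocities': [0.0, -0.0, 0.001, 0.0, -0.0, -0.001], 'tau': [-0.0, -72.127, -62.261, 0.078, 0.024, -0.0], 'eef_pos': [0.241, -0.63, 0.218], 'tool_rot': [0.983, 0.181, -0.0, -0.001], 'ft_force': [-0.513, 0.166, 0.031], 'torque': [0.009, 0.057, 0.027], 'finger_force': 0.0, 'gripper_width': 1.004}
scene 602.9505396179719 315.65384743955985 250.38211002357474 [[0.545, -0.838, -0.015], [-0.591, -0.371, -0.717], [0.595, 0.4, -0.697]] [-0.326  0.371  1.561] [-0.532 -0.759  1.349]
top 503.7981772444316 317.46878581519536 248.96908803116793 [[-0.02, -1.0, 0.01], [-0.992, 0.018, -0.127], [0.126, -0.013, -0.992]] [-0.024  0.522  1.308] [ 0.352 -0.017  1.363]
```

View pics/top0.png

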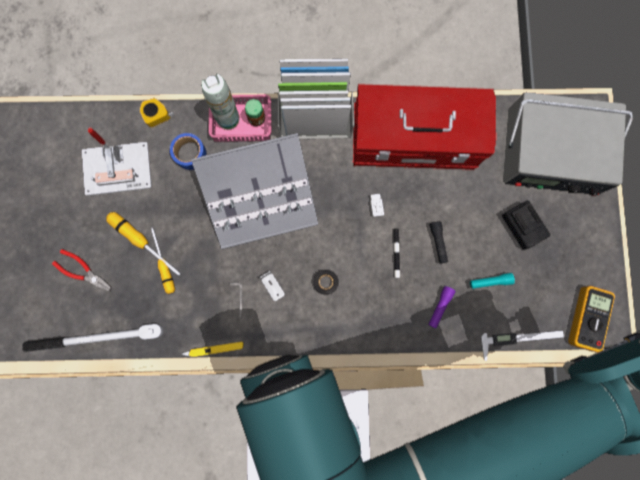

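View pics/scene0.png

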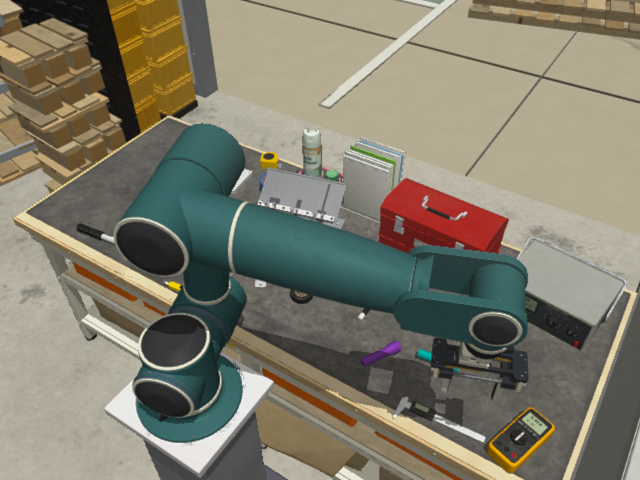

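The top view shows the torch at (438,242), the pen at (396,252), and the board with its clips at (255,190). There are two yellow drivers. The smaller has its handle at (166,275) and tip at (153,230), and the larger one's shank crosses near it. The scene view is mostly blocked by the arm.

```bash
cat > h.py <<'E'
import numpy as np, cv2
def world(c):
    d=c["depth"]; v,u=np.mgrid[0:480,0:640]
    P=np.stack([(u-c["cx"])/c["fx"]*d,(v-c["cy"])/c["fy"]*d,d],-1)
    return (P-c["t"])@c["R"]
def ray(c,u,v,z):
    r=c["R"].T@np.array([(u-c["cx"])/c["fx"],(v-c["cy"])/c["fy"],1]); o=-c["R"].T@c["t"]
    return o+r*(z-o[2])/r[2]
E
python3 - <<'E'
import numpy as np,cv2
from h import *
c=dict(np.load("top0.npz")); W=world(c); img=c["pixels"]
print("bench z",np.median(W[300:320,250:420,2]))
def comp(name,x0,y0,x1,y1,zc,m):
    k=np.zeros((480,640),np.uint8); k[y0:y1,x0:x1]=m[y0:y1,x0:x1]
    n,l,st,ce=cv2.connectedComponentsWithStats(k)
    i=1+np.argmax(st[1:,4]); 
    v,u=np.nonzero(l==i); p=np.array([ray(c,a,b,zc) for a,b in zip(u,v)])[:,:2]
    (cx,cy),(w,h),a=cv2.minAreaRect(p.astype(np.float32)*1000)
    ev=np.linalg.svd(p-p.mean(0),full_matrices=False)[2][0]
    print(name,"mean",p.mean(0).round(4),"rect",round(cx,1),round(cy,1),round(w,1),round(h,1),"axis deg",np.degrees(np.arctan2(ev[1],ev[0])).round(1),"n",len(u),"z med/max",np.median(W[v,u,2]).round(4),W[v,u,2].max().round(4))
H=(W[...,2]>0.007)&(c["depth"]>0)
comp("torch",420,210,460,275,.017,H)
comp("pen",383,220,412,285,.008,(W[...,2]>0.005))
hsv=cv2.cvtColor(img,cv2.COLOR_RGB2HSV); Y=(hsv[...,0]>18)&(hsv[...,0]<32)&(hsv[...,1]>150)&(hsv[...,2]>100)
comp("small",140,235,185,300,.015,Y); comp("big",95,200,160,255,.018,Y)
# board plane
v,u=np.mgrid[135:245,195:320]; p=W[135:245,195:320].reshape(-1,3); col=img[135:245,195:320].reshape(-1,3).astype(int)
g=(abs(col[:,0]-col[:,2])<25)&(p[:,2]>.004)
# RANSAC plane
p=p[g]; rng=np.random.default_rng(0); best=0
for _ in range(500):
    q=p[rng.choice(len(p),3,False)]; n=np.cross(q[1]-q[0],q[2]-q[0]); n/=np.linalg.norm(n)+1e-12
    if n[2]<0:n=-n
    if n[2]<.6:continue
    i=abs((p-q[0])@n)<.003
    if i.sum()>best: best=i.sum();I=i
o=p[I].mean(0); n=np.linalg.svd(p[I]-o,full_matrices=False)[2][2]; n*=np.sign(n[2])
print("board n",n.round(4),"tilt",np.degrees(np.arccos(n[2])).round(2),"o",o.round(4),best)
print("slope dir deg",np.degrees(np.arctan2(-n[1],-n[0])))
big=lambda x0,y0,x1,y1,s:cv2.resize(img[y0:y1,x0:x1,::-1],None,fx=s,fy=s,interpolation=cv2.INTER_CUBIC)
A=big(90,200,200,310,5);B=big(185,125,325,255,4)
cv2.imwrite("pics/a1.png",A);cv2.imwrite("pics/b1.png",B)
E
```

```text
bench z -0.000974786650753523
torch mean [ 0.5408 -0.3634] rect 537.9 -364.9 115.0 34.0 axis deg -171.0 n 421 z med/max 0.0264 0.0376
pen mean [ 0.5092 -0.2484] rect 510.0 -248.3 15.0 136.7 axis deg 179.0 n 267 z med/max 0.0123 1.3634
small mean [0.4551 0.3722] rect 459.2 372.3 94.0 27.5 axis deg -159.9 n 300 z med/max 0.0245 1.3634
big mean [0.5711 0.4626] rect 570.3 461.4 87.1 35.9 axis deg -129.7 n 393 z med/max 0.0328 1.3634
board n [-0.5563 -0.1321  0.8204] tilt 34.87 o [0.6767 0.1212 0.0849] 6184
slope dir deg 13.355937135140596
```

View pics/a1.png

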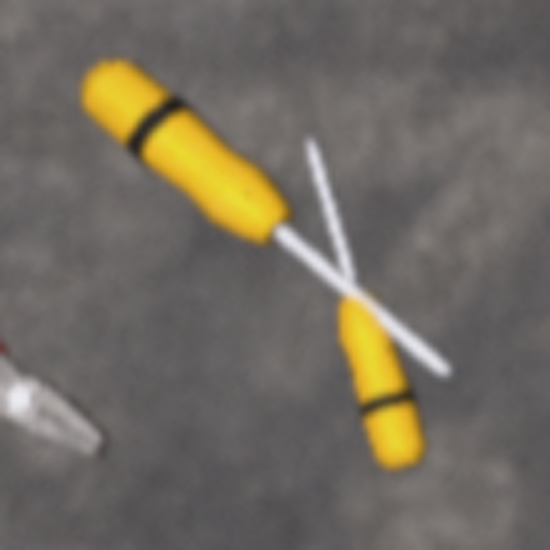

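View pics/b1.png

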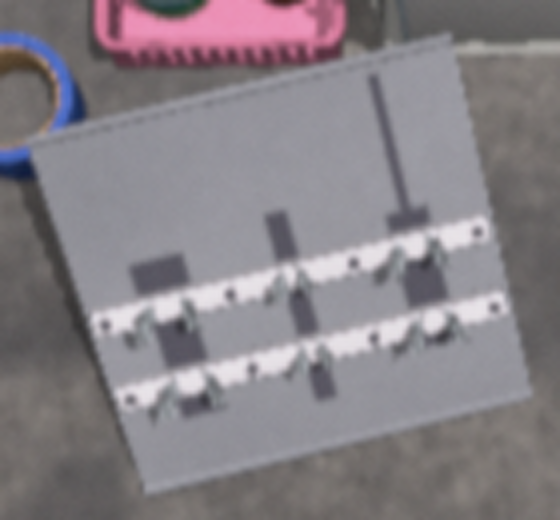

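The larger driver's shank lies across the front end of the small driver's handle, crossing at about (363,298) in the crop. I'll pull the small one out backwards along its axis. The board crop shows the front corners at about (147,492) and (530,393), the back corners at (30,148) and (450,37), and the three clip pairs over dark silhouettes.

```bash
cat >> h.py <<'E'
from scipy.spatial.transform import Rotation as Ro
def plan(p,R,q=None,maxmm=200,maxdeg=34):
    """print moves from the measured pose to p,R, split in calls"""
    from bench import status
    if q is None:
        s=status.state(); q=(np.array(s["eef_pos"]),Ro.from_quat(s["tool_rot"]).as_matrix())
    p0,R0=q; rv=Ro.from_matrix(R0.T@R).as_rotvec(); d=np.asarray(p)-p0
    n=int(max(np.ceil(np.linalg.norm(d)*1000/maxmm),np.ceil(np.degrees(np.linalg.norm(rv))/maxdeg),1))
    for i in range(n):
        print("move",(R0.T@d*1000/n).round(1).tolist(),np.degrees(rv/n).round(2).tolist())
        R0=R0@Ro.from_rotvec(rv/n).as_matrix()
    return np.asarray(p),R
def down(deg):
    a=np.radians(deg); x=np.array([np.cos(a),np.sin(a),0]); z=np.array([0,0,-1.]); return np.stack([x,np.cross(z,x),z],1)
E
python3 - <<'E'
from h import *
c=dict(np.load("top0.npz")); n=np.array([-.5563,-.1321,.8204]); o=np.array([.6767,.1212,.0849]); img=c["pixels"]
O=-c["R"].T@c["t"]
def onp(u,v,h=0):
    r=c["R"].T@np.array([(u-c["cx"])/c["fx"],(v-c["cy"])/c["fy"],1]); return O+r*(((o+n*h-O)@n)/(r@n))
# edges by fitting: sheet pixels within 4mm of plane
W=world(c); m=(abs((W-o)@n)<.004)&(c["depth"]>0); m[:125]=0;m[255:]=0;m[:,:185]=0;m[:,325:]=0
k=cv2.morphologyEx(m.astype(np.uint8),cv2.MORPH_CLOSE,np.ones((5,5))); k=cv2.morphologyEx(k,cv2.MORPH_OPEN,np.ones((5,5)))
v,u=np.nonzero(k); 
ex=np.cross(np.array([0,1.,0]),n); 
p=np.array([onp(a,b) for a,b in zip(u,v)])
hx=np.array([np.cos(np.radians(13.36)),np.sin(np.radians(13.36)),0]); bx=hx-n*(hx@n); bx/=np.linalg.norm(bx); by=np.cross(n,bx)
q=np.stack([(p-o)@bx,(p-o)@by],1)*1000
print(cv2.minAreaRect(q.astype(np.float32)), q.min(0),q.max(0))
for a,b in [(221.75,248),(317.5,223.25),(192.5,162),(297.5,134.25)]:
    P=onp(a,b); print(P.round(4),((P-o)@bx*1000).round(1),((P-o)@by*1000).round(1))
plan([.538,-.365,.20],down(9))
E
```

```text
((-24.537857055664062, 7.740142822265625), (282.34210205078125, 319.2733154296875), 0.05652833729982376) [-165.71811027 -152.0146399 ] [116.75581755 167.25202057]
[0.5326 0.2252 0.0039] -141.6 134.5
[ 0.5959 -0.0362  0.0048] -140.1 -134.4
[0.7306 0.2733 0.1459] 106.7 135.5
[0.7969 0.0114 0.1487] 111.7 -134.6
move [186.2, -70.9, 9.1] [-0.03, 0.0, 5.95]
move [177.8, -89.9, 9.1] [-0.03, 0.0, 5.95]
```

{"fn": "jog_arm", "kwargs": {
  "series": [
    [1,186,-71,9,0,0,6],
    [1,186,-71,9,0,0,6],
    [1,186,-71,9,0,0,6],
    [1,186,-71,9,0,0,6],
    [1,186,-71,9,0,0,6]
  ],
  "squeeze": 50
}}

```text
time_s: 0.6
eef_pos: [0.3927, -0.4944, 0.2092]
tool_rot: [0.991, 0.132, 0.0, -0.001]
ft_force: [-0.7, 0.8, 0.7]
gripper_width: 1.003
finger_force: 0.0
```

{"fn": "jog_arm", "kwargs": {
  "series": [
    [1,178,-90,9,0,0,6],
    [1,178,-90,9,0,0,6],
    [1,178,-90,9,0,0,6],
    [1,178,-90,9,0,0,6],
    [1,178,-90,9,0,0,6]
  ]
}}

```text
time_s: 1.1
eef_pos: [0.5411, -0.3616, 0.1997]
tool_rot: [0.997, 0.08, -0.0, -0.001]
ft_force: [-0.4, -0.3, 0.1]
gripper_width: 1.001
finger_force: 0.0
```

```bash
cat >> h.py <<'E'
def wrist(name=None):
    from bench import status,imaging
    s=status.state(); c=imaging.capture("wrist"); T=c["T_tool_cam"]
    Rt=Ro.from_quat(s["tool_rot"]).as_matrix(); Rwc=Rt@T[:3,:3]; twc=Rt@T[:3,3]+np.array(s["eef_pos"])
    c["R"]=Rwc.T; c["t"]=-Rwc.T@twc
    if name: cv2.imwrite(f"pics/{name}.png",c["pixels"][:,:,::-1]); np.savez(name+".npz",**c)
    return c,s
E
python3 - <<'E'
from h import *
c,s=wrist("w1"); print(np.round(s["eef_pos"],4),np.round(s["tool_rot"],3),s["time_s"]); print(np.round(-c["R"].T@c["t"],3),np.round(c["T_tool_cam"],3).tolist(),c["fx"])
W=world(c); m=(W[...,2]>.006)&(c["depth"]>0)&(W[...,2]<.06)&(abs(W[...,1]+.34)<.15)
n,l,st,ce=cv2.connectedComponentsWithStats(m.astype(np.uint8))
for i in range(1,n):
    if st[i,4]<400: continue
    p=W[l==i]; r=cv2.minAreaRect((p[:,:2]*1000).astype(np.float32)); print(st[i],np.round(r[0],1),np.round(r[1],1),round(r[2],1),p[:,2].max().round(4))
E
```

```text
[ 0.5411 -0.3616  0.1997] [ 0.997  0.08  -0.    -0.001] 1.1
[ 0.607 -0.352  0.365] [[0.001, -0.971, -0.24, 0.066], [1.0, 0.001, 0.001, 0.0], [-0.001, -0.24, 0.971, -0.166], [0.0, 0.0, 0.0, 1.0]] 403.10873174675345
[ 122   18   41   83 2844] [ 643.4 -201. ] [60.2 27.7] 5.8 0.0262
[ 175  149   30  130 2218] [ 519.4 -249.4] [ 15.5 120.4] 89.3 0.0172
[ 300  155   39  130 3841] [ 536.8 -364.6] [113.3  32.6] 9.2 0.035
[ 245  376   76   64 1894] [ 355.  -355.7] [25.  95.4] 60.2 0.0338
```

View pics/w1.png

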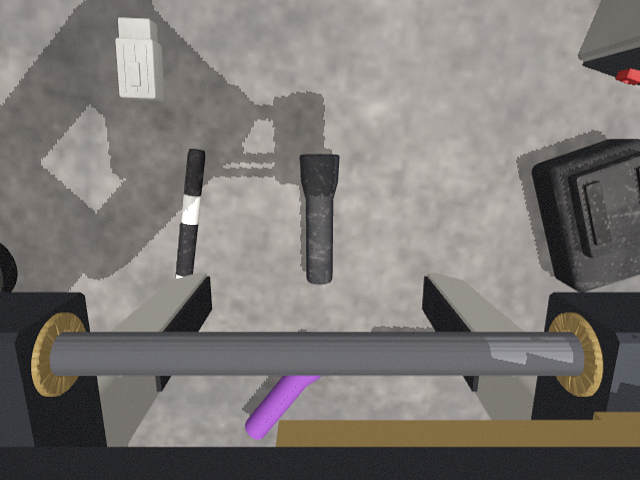

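The wrist view shows the torch at (320,218), with its head at the top, and the pen at (190,212). Both agree with the top view to 1–2 mm, so I'll descend to the torch.

```bash
python3 - <<'E'
from h import *
plan([.537,-.3648,.003],down(9.2))
E
```

```text
move [-2.5, 1.2, 196.9] [-0.05, 0.04, -0.11]
```

{"fn": "jog_arm", "kwargs": {
  "series": [
    [1,-2.5,1.2,50,0,0,0],
    [1,-2.5,1.2,100,0,0,0],
    [1,-2.5,1.2,150,0,0,0],
    [1,-2.5,1.2,180,0,0,0],
    [1,-2.5,1.2,196.5,0,0,0]
  ]
}}

```text
time_s: 1.65
eef_pos: [0.5338, -0.3669, 0.0009]
tool_rot: [0.997, 0.077, -0.002, -0.001]
ft_force: [1.0, 0.0, 0.5]
gripper_width: 1.003
finger_force: 0.0
```

{"fn": "jog_arm", "kwargs": {
  "series": [
    [0,0,0,0,0,0,0],
    [0,0,0,0,0,0,0],
    [0,0,0,0,0,0,0],
    [0,0,0,0,0,0,0],
    [0,0,0,0,0,0,0]
  ],
  "squeeze": 50
}}

```text
time_s: 2.15
eef_pos: [0.536, -0.3669, 0.0048]
tool_rot: [0.997, 0.078, 0.0, 0.0]
ft_force: [0.1, -0.1, 0.4]
gripper_width: 0.617
finger_force: 0.0
```

{"fn": "jog_arm", "kwargs": {
  "series": [
    [0,0,0,0,0,0,0],
    [0,0,0,0,0,0,0],
    [0,0,0,0,0,0,0]
  ]
}}

```text
time_s: 2.45
eef_pos: [0.5359, -0.3667, 0.0042]
tool_rot: [0.997, 0.078, 0.0, -0.0]
ft_force: [-0.2, -1.3, -0.4]
gripper_width: 0.363
finger_force: 10.2
```

```bash
cat >> h.py <<'E'
n=np.array([-.5563,-.1321,.8204]); n/=np.linalg.norm(n); o=np.array([.6767,.1212,.0849])
hx=np.array([np.cos(np.radians(13.36)),np.sin(np.radians(13.36)),0]); bx=hx-n*(hx@n); bx/=np.linalg.norm(bx); by=np.cross(n,bx)
B=o-.1408*bx
RB=np.stack([bx,-by,-n],1)   # tool orientation over the board, tool x up slope
def bp(x,y,h): return B+bx*x/1000+by*y/1000+n*h/1000
def inb(p): d=np.asarray(p)-B; return np.round([d@bx*1000,d@by*1000,d@n*1000],1)
E
python3 - <<'E'
from h import *
from bench import status
s=status.state(); p0=np.array(s["eef_pos"]); R0=Ro.from_quat(s["tool_rot"]).as_matrix()
print(p0,s["gripper_width"],B,RB.round(3).tolist())
q=plan(p0+[0,0,.2],R0)
q=plan(bp(100,82,31+60-14)+[0,0,0.08],RB,q)
q=plan(bp(100,82,31+60-14),RB,q)
E
```

```text
[ 0.53585188 -0.36666717  0.00419004] 0.36286537203493024 [0.56431283 0.09450663 0.00439393] [[0.798, 0.231, 0.556], [0.19, -0.973, 0.132], [0.572, 0.0, -0.82]]
move [0.0, -0.0, -200.0] [0.0, 0.0, 0.0]
move [43.7, -178.6, -0.2] [0.45, 11.62, -1.44]
move [47.1, -177.5, 10.5] [0.45, 11.62, -1.44]
move [48.3, -176.1, 21.6] [0.45, 11.62, -1.44]
move [-45.7, -0.0, 65.6] [0.0, 0.0, 0.0]
```

{"fn": "jog_arm", "kwargs": {
  "series": [
    [0,0,0,-10,0,0,0],
    [0,0,0,-60,0,0,0],
    [0,0,0,-110,0,0,0],
    [0,0,0,-160,0,0,0],
    [0,0,0,-200,0,0,0]
  ]
}}

```text
time_s: 2.95
eef_pos: [0.5358, -0.3667, 0.2082]
tool_rot: [0.997, 0.078, 0.001, 0.001]
ft_force: [-0.0, -0.3, -1.9]
gripper_width: 0.352
finger_force: 50.0
```

{"fn": "jog_arm", "kwargs": {
  "series": [
    [0,44,-179,0,0.45,11.6,-1.4],
    [0,44,-179,0,0.45,11.6,-1.4],
    [0,44,-179,0,0.45,11.6,-1.4],
    [0,44,-179,0,0.45,11.6,-1.4],
    [0,44,-179,0,0.45,11.6,-1.4]
  ]
}}

```text
time_s: 3.45
eef_pos: [0.5516, -0.1796, 0.2053]
tool_rot: [0.991, 0.091, 0.101, -0.012]
ft_force: [-0.5, -0.3, -1.3]
gripper_width: 0.357
finger_force: 50.0
```

{"fn": "jog_arm", "kwargs": {
  "series": [
    [0,47,-178,10,0.45,11.6,-1.4],
    [0,47,-178,10,0.45,11.6,-1.4],
    [0,47,-178,10,0.45,11.6,-1.4],
    [0,47,-178,10,0.45,11.6,-1.4],
    [0,47,-178,10,0.45,11.6,-1.4]
  ]
}}

```text
time_s: 3.95
eef_pos: [0.5668, 0.0037, 0.2055]
tool_rot: [0.974, 0.102, 0.2, -0.024]
ft_force: [0.2, -0.8, -2.8]
gripper_width: 0.351
finger_force: 50.0
```

```bash
python3 - <<'E'
from h import *
c,s=wrist("w2"); print(np.round(s["eef_pos"],4),s["time_s"],s["gripper_width"],s["finger_force"])
q=plan(bp(100,82,31+60-13)+[0,0,0.06],RB)
E
```

```text
[0.5668 0.0037 0.2055] 3.95 0.35099256855643807 49.996138215065
move [39.8, -173.7, 39.6] [0.42, 11.64, -1.35]
```

View pics/w2.png

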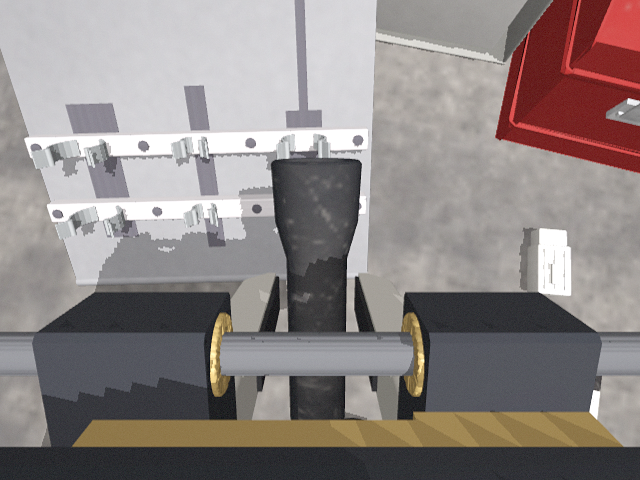

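The wrist view shows the torch held straight and centred at (318,250). The upper rail's four holes are at about (36,147), (143,146), (251,143) and (358,140). I'll use these rails to refine the board pose.

```bash
python3 - <<'E'
from h import *
c=dict(np.load("w2.npz")); W=world(c); ok=c["depth"]>0
D=W-B; X=D@bx*1000;Y=D@by*1000;H=D@n*1000
sh=ok&(abs(H)<6)&(X>5)&(X<245)&(abs(Y)<130); sh[:, 260:]=0
p=W[sh]; m=p.mean(0); nn=np.linalg.svd(p-m,full_matrices=False)[2][2]; nn*=np.sign(nn[2])
print("sheet H med",np.median(H[sh]).round(2),"n",nn.round(4),"vs",n.round(4),"tilt",np.degrees(np.arccos(nn[2])).round(2))
O=-c["R"].T@c["t"]
def onb(u,v,h):
    r=c["R"].T@np.array([(u-c["cx"])/c["fx"],(v-c["cy"])/c["fy"],1]); q0=B+n*h/1000
    return inb(O+r*(((q0-O)@n)/(r@n)))
g=cv2.cvtColor(c["pixels"],cv2.COLOR_RGB2GRAY)
for (u,v) in [(36,147),(143,146),(251,143),(358,140),(57,214),(157,211),(257,209)]:
    w=g[v-9:v+10,u-9:u+10].astype(float); k=(w<130); l=cv2.connectedComponents(k.astype(np.uint8))[1]
    i=l[9,9] if l[9,9] else 1
    b,a=np.nonzero(l==i); print((u,v),len(a),onb(u-9+a.mean(),v-9+b.mean(),14))
# rail: H in 11..17
r=ok&(abs(H-14)<2.5)&(abs(Y)<125); r[:,265:]=0
for lo,hi in((55,100),(100,150)):
    k=r&(X>lo)&(X<hi); print("rail X",np.percentile(X[k],[5,50,95]).round(1),"slope",np.polyfit(Y[k],X[k],1).round(4),"H",np.median(H[k]).round(2))
j=ok&(H>20)&(H<60)&(X>55)&(X<145);j[:,265:]=0
for lo,hi in((40,125),(-35,35)):
    for a,b in((55,100),(100,145)):
        k=j&(Y>lo)&(Y<hi)&(X>a)&(X<b); print("jaws",k.sum(),np.percentile(Y[k],[0,5,95,100]).round(1),X[k].mean().round(1),H[k].max().round(1))
E
```

```text
sheet H med 0.66 n [-0.5569 -0.1334  0.8198] vs [-0.5563 -0.1321  0.8204] tilt 34.93
(36, 147) 1 [133.2 126.4  14. ]
(143, 146) 2 [134.2  41.6  14. ]
(251, 143) 5 [129.5 -43.2  14. ]
(358, 140) 3 [ 131.8 -126.1   14. ]
(57, 214) 2 [ 79.7 123.7  14. ]
(157, 211) 2 [78.9 39.1 14. ]
(257, 209) 65 [ 76.9 -40.5  14. ]
rail X [70.5 79.1 84.8] slope [7.2000e-03 7.8293e+01] H 14.48
rail X [124.2 133.1 138.7] slope [1.500000e-02 1.319998e+02] H 14.56
jaws 913 [ 61.2  63.1 100.9 102.6] 77.4 53.9
jaws 1101 [ 61.4  63.2 101.  102.7] 131.1 54.2
jaws 357 [-12.9 -11.7  12.2  13.3] 77.8 37.2
jaws 424 [-12.7 -11.7  12.2  13.6] 131.5 37.7
```

```bash
python3 - <<'E'
from h import *
for nm in("top0","w2"):
    c=dict(np.load(nm+".npz")); W=world(c); ok=c["depth"]>0
    D=W-B; X=D@bx*1000;Y=D@by*1000;H=D@n*1000
    sel=slice(190,325) if nm=="top0" else slice(0,265)
    M=np.zeros_like(ok); M[:,sel]=1; ok&=M
    k=ok&(H>9)&(H<18)&(abs(Y)<130)
    h=np.histogram(X[k],np.arange(50,160,2))[0]; print(nm,"rail hist",list(zip(range(50,160,2),h)))
    for y0 in (82,0,-82):
      for a,b in((55,105),(105,155)):
        q=ok&(H>22)&(H<60)&(abs(Y-y0)<30)&(X>a)&(X<b); print(y0,q.sum(),np.percentile(Y[q],[5,95]).round(1) if q.sum() else '',np.percentile(X[q],[5,50,95]).round(1) if q.sum() else '')
# white rail pixels in top image colour
    g=cv2.cvtColor(c["pixels"],cv2.COLOR_RGB2GRAY); O=-c["R"].T@c["t"]
    v,u=np.mgrid[0:480,0:640]; r=np.stack([(u-c["cx"])/c["fx"],(v-c["cy"])/c["fy"],np.ones_like(u)],-1)@c["R"]
    q0=B+n*.014; P=O+r*(((q0-O)@n)/(r@n))[...,None]; X=(P-B)@bx*1000;Y=(P-B)@by*1000
    for lo,hi in((112,128),(20,35),(-62,-45),(-35,-20)):
        k=(Y>lo)&(Y<hi)&(X>50)&(X<155)&(g>(205 if nm=="top0" else 225))&M
        for a,b in((50,105),(105,155)):
            kk=k&(X>a)&(X<b); print("white",lo,kk.sum(),(np.percentile(X[kk],[5,50,95]).round(1)) if kk.sum()>3 else '')
E
```

```text
top0 rail hist [(50, np.int64(0)), (52, np.int64(0)), (54, np.int64(0)), (56, np.int64(0)), (58, np.int64(0)), (60, np.int64(0)), (62, np.int64(0)), (64, np.int64(0)), (66, np.int64(0)), (68, np.int64(11)), (70, np.int64(51)), (72, np.int64(53)), (74, np.int64(49)), (76, np.int64(61)), (78, np.int64(51)), (80, np.int64(68)), (82, np.int64(68)), (84, np.int64(82)), (86, np.int64(16)), (88, np.int64(0)), (90, np.int64(0)), (92, np.int64(0)), (94, np.int64(0)), (96, np.int64(0)), (98, np.int64(1)), (100, np.int64(1)), (102, np.int64(0)), (104, np.int64(0)), (106, np.int64(0)), (108, np.int64(0)), (110, np.int64(0)), (112, np.int64(0)), (114, np.int64(0)), (116, np.int64(0)), (118, np.int64(0)), (120, np.int64(0)), (122, np.int64(15)), (124, np.int64(51)), (126, np.int64(56)), (128, np.int64(50)), (130, np.int64(56)), (132, np.int64(61)), (134, np.int64(61)), (136, np.int64(92)), (138, np.int64(76)), (140, np.int64(18)), (142, np.int64(0)), (144, np.int64(0)), (146, np.int64(0)), (148, np.int64(0)), (150, np.int64(0)), (152, np.int64(0)), (154, np.int64(0)), (156, np.int64(0))]
82 44 [ 6
[... 1288 characters left out ...]
30, np.int64(435)), (132, np.int64(489)), (134, np.int64(574)), (136, np.int64(658)), (138, np.int64(592)), (140, np.int64(0)), (142, np.int64(0)), (144, np.int64(0)), (146, np.int64(0)), (148, np.int64(0)), (150, np.int64(0)), (152, np.int64(0)), (154, np.int64(0)), (156, np.int64(0))]
82 860 [ 63.  100.9] [71.4 77.4 82.7]
82 1039 [ 63.2 101. ] [125.5 131.1 136.5]
0 342 [-11.7  12.2] [71.8 77.9 82.9]
0 411 [-11.7  12.3] [125.7 131.6 136.8]
-82 0  
-82 0  
white 112 249 [66.1 79.5 84.8]
white 112 203 [124.5 136.  139.1]
white 20 328 [70.3 78.  85. ]
white 20 390 [124.8 132.3 138.8]
white -62 0 
white -62 177 [125.2 132.8 139. ]
white -35 166 [71.5 77.9 85.4]
white -35 404 [124.9 131.9 138.8]
```

```bash
sed -i 's/^B=o-.1408\*bx/B=o-.1365*bx+.0002*by+.0005*n/' h.py; python3 - <<'E'
from h import *
q=plan(bp(98.5,82,78)+[0,0,.03],RB,maxdeg=38)
q=plan(bp(98.5,82,50),RB,q)
E
```

```text
move [30.6, -173.8, 66.1] [0.42, 11.64, -1.35]
move [-17.2, -0.0, 52.6] [0.0, 0.0, 0.0]
```

{"fn": "jog_arm", "kwargs": {
  "series": [
    [0,31,-174,66,0.4,11.6,-1.35],
    [0,31,-174,66,0.4,11.6,-1.35],
    [0,31,-174,66,0.4,11.6,-1.35],
    [0,31,-174,66,0.4,11.6,-1.35],
    [0,31,-174,66,0.4,11.6,-1.35]
  ]
}}

```text
time_s: 4.5
eef_pos: [0.5842, 0.1846, 0.1555]
tool_rot: [0.948, 0.111, 0.296, -0.035]
ft_force: [-0.2, 0.1, -1.3]
gripper_width: 0.355
finger_force: 50.0
```

{"fn": "jog_arm", "kwargs": {
  "series": [
    [0,-17,0,0,0,0,0],
    [0,-17,0,0,0,0,0],
    [0,-17,0,0,0,0,0]
  ]
}}

```text
time_s: 4.8
eef_pos: [0.5716, 0.1779, 0.1482]
tool_rot: [0.948, 0.109, 0.297, -0.034]
ft_force: [-0.2, 0.1, -1.1]
gripper_width: 0.353
finger_force: 50.0
```

```bash
python3 - <<'E'
from h import *
c,s=wrist("w3"); print(inb(s["eef_pos"]),s["time_s"],np.round(s["ft_force"],2))
q=plan(bp(98.5,82,50),RB)
W=world(c);D=W-B; X=D@bx*1000;Y=D@by*1000;H=D@n*1000;ok=c["depth"]>0
for y0 in (82,0,-82):
  for a in(73,127):
    q=ok&(H>22)&(H<60)&(abs(Y-y0)<27)&(abs(X-a)<12); print(y0,a,q.sum(),np.percentile(Y[q],[5,95]).round(1) if q.sum() else '')
E
```

```text
[ 99.6  79.2 102.4] 4.8 [-0.15  0.14 -1.15]
move [-1.4, -2.8, 52.5] [0.15, 0.01, -0.22]
82 73 234 [ 61.9 100.6]
82 127 27 [101.8 102.6]
0 73 388 [-11.5  12. ]
0 127 610 [-11.4  12.4]
-82 73 1259 [-98.7 -64.9]
-82 127 1429 [-98.6 -64.6]
```

View pics/w3.png

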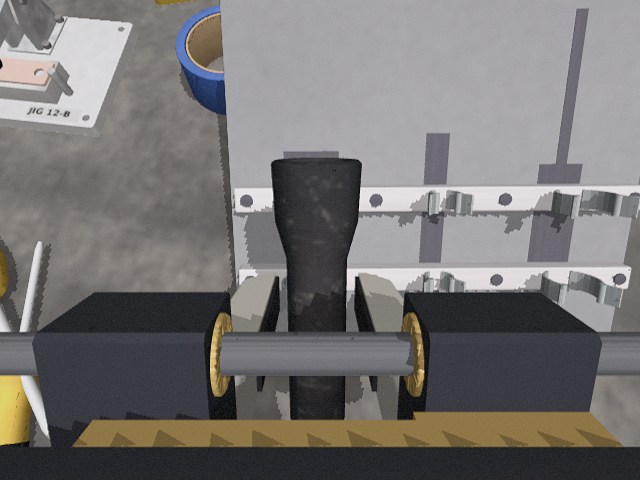

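The wrist view shows the torch over its silhouette at (318,230), with the pen clips at (445,200) and the driver clips at (595,205). I'll check the torch's own pose against the board in the same image.

```bash
python3 - <<'E'
from h import *
c=dict(np.load("w3.npz")); W=world(c);D=W-B; X=D@bx*1000;Y=D@by*1000;H=D@n*1000;ok=c["depth"]>0
k=ok&(H>70)&(H<160)&(X>100)&(X<180)&(abs(Y-80)<25); k[300:]=0
for a in range(110,165,8):
    q=k&(abs(X-a)<4)
    if q.sum()>20: print(a,q.sum(),"Y",np.percentile(Y[q],[1,99]).round(1),"H",np.percentile(H[q],98).round(1),"near",Y[q][np.argsort(-H[q])[:30]].mean().round(1))
print("Xmax",np.percentile(X[k],[0.2,99.8]))
E
```

```text
110 2340 Y [ 55.4 104.6] H 130.2 near 81.1
118 1184 Y [67.4 90.5] H 127.7 near 79.1
126 1318 Y [65.9 92.2] H 129.8 near 79.1
134 1678 Y [64.1 94.1] H 131.4 near 79.2
142 1898 Y [63.4 94.7] H 132.0 near 79.5
150 2039 Y [63.3 95.1] H 132.2 near 79.2
158 1243 Y [63.1 94.8] H 132.3 near 79.1
Xmax [102.24358599 157.43317362]
```

{"fn": "jog_arm", "kwargs": {
  "series": [
    [0,-1,-2.6,20,0,0,0],
    [0,-1,-2.6,40,0,0,0],
    [0,-1,-2.6,52,0,0,0],
    [0,-1,-2.6,52,0,0,0]
  ]
}}

```text
time_s: 5.25
eef_pos: [0.5989, 0.1877, 0.1029]
tool_rot: [0.948, 0.109, 0.296, -0.034]
ft_force: [-0.0, -0.6, -1.4]
gripper_width: 0.35
finger_force: 50.0
```

```bash
cat >> h.py <<'E'
def rep():
    from bench import status
    s=status.state(); f=np.array(s["ft_force"]); R=Ro.from_quat(s["tool_rot"]).as_matrix()
    print("inb",inb(s["eef_pos"]),"F(bx,by,n)",np.round([f@bx,f@by,f@n],1),"rotdiff",np.degrees(Ro.from_matrix(R.T@RB).as_rotvec()).round(2),"t",s["time_s"],"w",round(s["gripper_width"]*93,1),s["finger_force"])
E
python3 -c "
from h import *
rep()"
```

```text
inb [97.3 82.5 48.8] F(bx,by,n) [-0.9 -0.6 -1.1] rotdiff [ 0.13  0.18 -0.19] t 5.25 w 32.6 49.99561786651611
```

{"fn": "jog_arm", "kwargs": {
  "series": [
    [0,1.2,0.4,4,0,0,0],
    [0,1.2,0.4,7,0,0,0],
    [0,1.2,0.4,10,0,0,0],
    [0,1.2,0.4,13,0,0,0],
    [0,1.2,0.4,16,0,0,0]
  ]
}}

```text
time_s: 5.75
eef_pos: [0.6091, 0.1903, 0.0929]
tool_rot: [0.948, 0.109, 0.298, -0.035]
ft_force: [-3.9, -3.6, 7.1]
gripper_width: 0.357
finger_force: 50.0
```

```bash
python3 -c "
from h import *
rep()"
```

```text
inb [100.2  82.7  34.6] F(bx,by,n) [ 0.3 -2.6  8.5] rotdiff [ 0.1  -0.05 -0.16] t 5.75 w 33.2 49.998217821121216
```

{"fn": "jog_arm", "kwargs": {
  "series": [
    [0,-0.5,0.4,3,0,0,0],
    [0,-0.5,0.4,6,0,0,0],
    [0,-0.5,0.4,8,0,0,0]
  ]
}}

```text
time_s: 6.05
eef_pos: [0.6133, 0.1911, 0.0864]
tool_rot: [0.948, 0.109, 0.298, -0.035]
ft_force: [-5.7, -1.5, 9.9]
gripper_width: 0.353
finger_force: 50.0
```

```bash
python3 -c "
from h import *
rep()"
```

```text
inb [100.   82.4  26.7] F(bx,by,n) [ 0.8 -0.1 11.5] rotdiff [ 0.08 -0.08 -0.16] t 6.05 w 32.8 49.9991512298584
```

{"fn": "jog_arm", "kwargs": {
  "series": [
    [0,0,0,2,0,0,0],
    [0,0,0,4,0,0,0],
    [0,0,0,6,0,0,0]
  ]
}}

```text
time_s: 6.35
eef_pos: [0.6165, 0.1919, 0.0814]
tool_rot: [0.948, 0.109, 0.298, -0.035]
ft_force: [-6.4, -1.6, 8.8]
gripper_width: 0.358
finger_force: 50.0
```

```bash
python3 -c "
from h import *
rep()"
```

```text
inb [99.9 82.5 20.8] F(bx,by,n) [-0.4 -0.  11. ] rotdiff [ 0.08 -0.06 -0.15] t 6.35 w 33.3 49.99890983104706
```

{"fn": "jog_arm", "kwargs": {
  "series": [
    [0,0,0,2,0,0,0],
    [0,0,0,4,0,0,0],
    [0,0,0,4,0,0,0]
  ]
}}

```text
time_s: 6.65
eef_pos: [0.6183, 0.1922, 0.0768]
tool_rot: [0.948, 0.11, 0.297, -0.034]
ft_force: [-0.6, 0.2, 1.7]
gripper_width: 0.355
finger_force: 50.0
```

```bash
python3 -c "
from h import *
rep()"
```

```text
inb [98.7 82.4 16. ] F(bx,by,n) [0.5 0.4 1.7] rotdiff [ 0.09  0.05 -0.15] t 6.65 w 33.0 50.00374674797058
```

{"fn": "jog_arm", "kwargs": {
  "series": [
    [0,0,0,3,0,0,0],
    [0,0,0,3,0,0,0],
    [0.7,0,0,0,0,0,0],
    [0.7,0,0,0,0,0,0],
    [0.7,0,0,0,0,0,0]
  ]
}}

```text
time_s: 7.15
eef_pos: [0.6181, 0.1921, 0.0766]
tool_rot: [0.948, 0.109, 0.297, -0.034]
ft_force: [0.5, -0.2, 0.3]
gripper_width: 0.561
finger_force: 0.0
```

{"fn": "jog_arm", "kwargs": {
  "series": [
    [0.8,0,0,-20,0,0,0],
    [0.8,0,0,-60,0,0,0],
    [0.8,0,0,-100,0,0,0],
    [0.8,0,0,-130,0,0,0],
    [0.8,0,0,-130,0,0,0]
  ]
}}

```text
time_s: 7.65
eef_pos: [0.5458, 0.1752, 0.1883]
tool_rot: [0.947, 0.109, 0.3, -0.035]
ft_force: [0.1, 0.4, -0.6]
gripper_width: 0.798
finger_force: 0.0
```

```bash
python3 - <<'E'
from h import *
rep()
c,s=wrist("w4"); W=world(c);D=W-B; X=D@bx*1000;Y=D@by*1000;H=D@n*1000;ok=c["depth"]>0
k=ok&(H>20)&(H<70)&(X>30)&(X<175)&(abs(Y-82)<22)&(c["pixels"].max(2)<110)
for a in range(40,165,10):
    q=k&(abs(X-a)<4)
    if q.sum()>20: print(a,q.sum(),"Y",np.percentile(Y[q],[1,99]).round(1),"Htop",np.percentile(H[q],98).round(1),"near",Y[q][np.argsort(-H[q])[:30]].mean().round(1))
print("X",np.percentile(X[k],[.3,99.7]))
E
```

```text
inb [101.4  82.6 150. ] F(bx,by,n) [-0.2  0.3 -0.6] rotdiff [ 0.07 -0.3  -0.16] t 7.65 w 74.2 0.0
50 327 Y [70.7 94. ] Htop 43.0 near 82.4
60 326 Y [70.8 93.9] Htop 42.9 near 81.5
70 337 Y [70.8 94. ] Htop 43.0 near 82.5
80 368 Y [65.4 99.2] Htop 42.9 near 81.8
90 344 Y [71.  93.5] Htop 42.9 near 82.4
100 348 Y [71.1 93.4] Htop 42.7 near 81.9
110 369 Y [70.4 94.1] Htop 42.6 near 82.4
120 380 Y [70.4 94.5] Htop 43.5 near 83.5
130 416 Y [68.  97.1] Htop 45.9 near 82.1
140 548 Y [66.5 97.8] Htop 46.7 near 82.3
150 588 Y [65.9 98.3] Htop 47.0 near 82.4
160 26 Y [66.8 97.4] Htop 43.3 near 80.4
X [ 43.88242246 156.28387009]
```

View pics/w4.png

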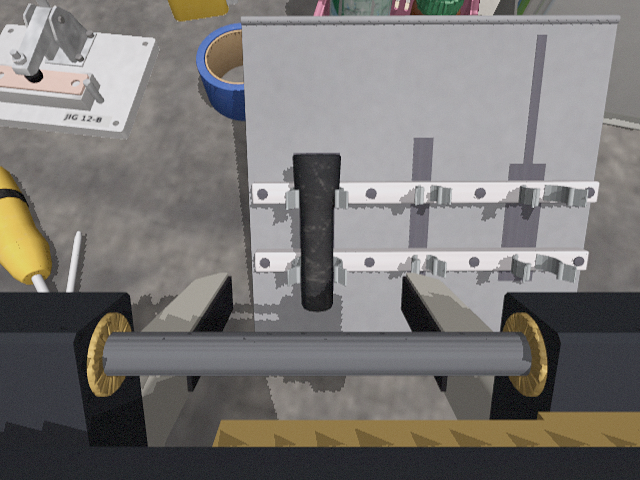

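The view shows the torch seated in both left clips at (318,230). It measures centred at x=100, y=82, with its axis about 30 mm off the sheet. Next is the pen.

```bash
python3 - <<'E'
from h import *
q=plan([.51,-.249,.2],down(-1))
q=plan([.51,-.249,.11],down(-1),q)
E
```

```text
move [-33.2, 134.9, -29.1] [-1.45, -11.62, 4.58]
move [-27.2, 138.0, -19.5] [-1.45, -11.62, 4.58]
move [-19.2, 140.2, -11.2] [-1.45, -11.62, 4.58]
move [0.0, 0.0, 90.0] [0.0, 0.0, 0.0]
```

{"fn": "jog_arm", "kwargs": {
  "series": [
    [0.8,-33,135,-29,-1.45,-11.6,4.6],
    [0.8,-33,135,-29,-1.45,-11.6,4.6],
    [0.8,-33,135,-29,-1.45,-11.6,4.6],
    [0.8,-33,135,-29,-1.45,-11.6,4.6]
  ]
}}

```text
time_s: 8.1
eef_pos: [0.5344, 0.0295, 0.1872]
tool_rot: [0.977, 0.068, 0.199, -0.022]
ft_force: [-0.7, 0.5, 0.4]
gripper_width: 0.8
finger_force: 0.0
```

{"fn": "jog_arm", "kwargs": {
  "series": [
    [0.6,-27,138,-20,-1.45,-11.6,4.6],
    [0.6,-27,138,-20,-1.45,-11.6,4.6],
    [0.6,-27,138,-20,-1.45,-11.6,4.6],
    [0.6,-27,138,-20,-1.45,-11.6,4.6]
  ]
}}

```text
time_s: 8.5
eef_pos: [0.5222, -0.1113, 0.1922]
tool_rot: [0.995, 0.029, 0.098, -0.011]
ft_force: [1.1, 0.4, -0.4]
gripper_width: 0.609
finger_force: 0.0
```

{"fn": "jog_arm", "kwargs": {
  "series": [
    [0.5,-19,140,-11,-1.45,-11.6,4.6],
    [0.5,-19,140,-11,-1.45,-11.6,4.6],
    [0.5,-19,140,-11,-1.45,-11.6,4.6],
    [0.5,-19,140,-11,-1.45,-11.6,4.6],
    [0.5,-19,140,-11,-1.45,-11.6,4.6]
  ]
}}

```text
time_s: 9.0
eef_pos: [0.5104, -0.2486, 0.197]
tool_rot: [1.0, -0.01, -0.002, -0.0]
ft_force: [-0.2, 1.2, 0.7]
gripper_width: 0.501
finger_force: 0.0
```

```bash
python3 - <<'E'
from h import *
c,s=wrist("w5"); print(np.round(s["eef_pos"],4),s["time_s"],s["gripper_width"])
W=world(c); m=(W[...,2]>.004)&(c["depth"]>0)&(W[...,2]<.06)&(abs(W[...,1]+.25)<.06)
nn,l,st,ce=cv2.connectedComponentsWithStats(m.astype(np.uint8))
for i in range(1,nn):
    if st[i,4]<300: continue
    p=W[l==i]; r=cv2.minAreaRect((p[:,:2]*1000).astype(np.float32)); print(st[i],np.round(r[0],1),np.round(r[1],1),round(r[2],1),p[:,2].max().round(4))
q=plan([.51,-.249,.0025],down(-.8))
E
```

```text
[ 0.5104 -0.2486  0.197 ] 9.0 0.5010215292622054
[ 237    7   39   88 2578] [ 643.4 -200.7] [60.4 27.1] 5.4 0.0268
[ 308  133   18  152 2540] [ 511.8 -248.9] [ 15.4 135.3] 89.2 0.0167
move [0.3, 1.2, 194.9] [-0.02, 0.23, -0.26]
```

{"fn": "jog_arm", "kwargs": {
  "series": [
    [0.5,0.8,0.3,50,0,0,0],
    [0.5,0.8,0.3,100,0,0,0],
    [0.5,0.8,0.3,150,0,0,0],
    [0.5,0.8,0.3,180,0,0,0],
    [0.5,0.8,0.3,193.5,0,0,0]
  ]
}}

```text
time_s: 9.55
eef_pos: [0.5095, -0.2469, 0.0018]
tool_rot: [1.0, -0.008, -0.003, -0.001]
ft_force: [0.0, -0.0, -0.1]
gripper_width: 0.499
finger_force: 0.0
```

{"fn": "jog_arm", "kwargs": {
  "series": [
    [0,0,0,0,0,0,0],
    [0,0,0,0,0,0,0],
    [0,0,0,0,0,0,0],
    [0,0,0,0,0,0,0],
    [0,0,0,0,0,0,0]
  ],
  "squeeze": 40
}}

```text
time_s: 10.05
eef_pos: [0.5112, -0.2495, 0.0063]
tool_rot: [1.0, -0.009, -0.001, 0.001]
ft_force: [-0.7, 1.6, 7.1]
gripper_width: 0.149
finger_force: 40.0
```

```bash
python3 - <<'E'
from h import *
from bench import status
rep()
s=status.state(); p0=np.array(s["eef_pos"]); print(p0)
q=(p0,Ro.from_quat(s["tool_rot"]).as_matrix())
q=plan(p0+[0,0,.195],q[1],q)
q=plan(bp(100,0,100),RB,q)
E
```

```text
inb [-110.9 -322.6   76.1] F(bx,by,n) [3.8 1.7 6. ] rotdiff [  4.46  34.76 -13.96] t 10.05 w 13.9 40.0080943107605
[ 0.51116188 -0.2495037   0.00629413]
move [-0.2, 0.3, -195.0] [0.0, 0.0, 0.0]
move [37.0, -176.1, 27.1] [2.23, 17.38, -6.98]
move [46.9, -169.5, 46.7] [2.23, 17.38, -6.98]
```

{"fn": "jog_arm", "kwargs": {
  "series": [
    [0,0,0,-10,0,0,0],
    [0,0,0,-60,0,0,0],
    [0,0,0,-110,0,0,0],
    [0,0,0,-160,0,0,0],
    [0,0,0,-195,0,0,0]
  ]
}}

```text
time_s: 10.55
eef_pos: [0.5112, -0.2492, 0.2048]
tool_rot: [1.0, -0.009, 0.0, 0.001]
ft_force: [0.0, 0.0, -0.2]
gripper_width: 0.147
finger_force: 40.0
```

{"fn": "jog_arm", "kwargs": {
  "series": [
    [0,37,-176,27,2.2,17.4,-7],
    [0,37,-176,27,2.2,17.4,-7],
    [0,37,-176,27,2.2,17.4,-7],
    [0,37,-176,27,2.2,17.4,-7],
    [0,37,-176,27,2.2,17.4,-7]
  ]
}}

```text
time_s: 11.05
eef_pos: [0.5511, -0.0708, 0.1732]
tool_rot: [0.987, 0.053, 0.15, -0.018]
ft_force: [0.2, -0.8, -0.9]
gripper_width: 0.148
finger_force: 40.0
```

{"fn": "jog_arm", "kwargs": {
  "series": [
    [0,47,-169,47,2.2,17.4,-7],
    [0,47,-169,47,2.2,17.4,-7],
    [0,47,-169,47,2.2,17.4,-7],
    [0,47,-169,47,2.2,17.4,-7],
    [0,47,-169,47,2.2,17.4,-7]
  ]
}}

```text
time_s: 11.55
eef_pos: [0.5915, 0.1036, 0.1451]
tool_rot: [0.948, 0.113, 0.297, -0.035]
ft_force: [-0.1, 0.4, -0.6]
gripper_width: 0.147
finger_force: 40.0
```

```bash
python3 - <<'E'
from h import *
rep()
c,s=wrist("w6"); W=world(c);D=W-B; X=D@bx*1000;Y=D@by*1000;H=D@n*1000;ok=c["depth"]>0
k=ok&(H>75)&(H<150)&(X>105)&(X<185)&(abs(Y)<15)
for a in range(110,180,8):
    q=k&(abs(X-a)<4)
    if q.sum()>20: print(a,q.sum(),"Y",np.percentile(Y[q],[1,99]).round(1),"H",np.percentile(H[q],98).round(1))
print("Xmax",np.percentile(X[k],[.2,99.8]))
for y0 in (0,):
  for a in(73,127):
    q=ok&(H>18)&(H<60)&(abs(Y-y0)<25)&(abs(X-a)<12); print(y0,a,q.sum(),np.percentile(Y[q],[2,98]).round(1) if q.sum() else '')
q=plan(bp(100,0,100),RB)
E
```

```text
inb [99.6  2.3 98.6] F(bx,by,n) [-0.3  0.4 -0.6] rotdiff [-0.11  0.08  0.16] t 11.55 w 13.7 39.99990463256836
110 2726 Y [-14.3  14.7] H 148.4
118 646 Y [-4.8  9.5] H 107.7
126 674 Y [-4.7  9.5] H 107.7
134 702 Y [-5.   9.4] H 107.6
142 721 Y [-4.9  9.7] H 107.6
150 761 Y [-4.8  9.7] H 107.8
158 783 Y [-4.7  9.6] H 107.5
166 557 Y [-4.6  9.4] H 107.3
Xmax [105.18082573 167.90454328]
0 73 0 
0 127 181 [-12.5  13. ]
move [0.4, 0.9, -0.9] [-0.08, 0.08, 0.15]
```

View pics/w6.png

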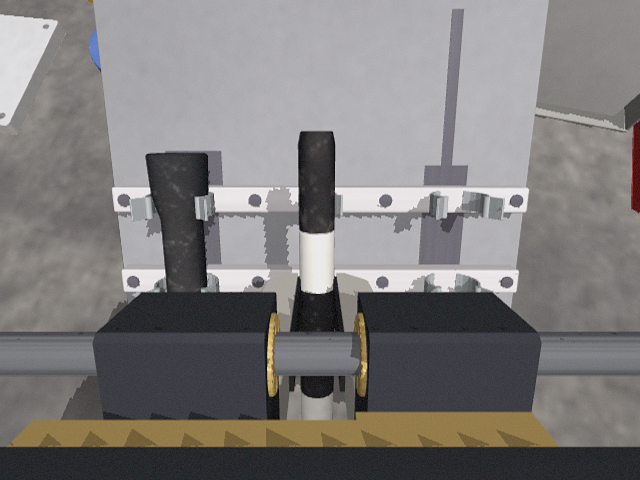

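The view shows the pen held straight at (317,210) over the middle clips, with the torch seated at left at (180,220). The pen centre is within 1 mm of the TCP.

{"fn": "jog_arm", "kwargs": {
  "series": [
    [0,0.3,0.8,30,0,0,0],
    [0,0.3,0.8,54,0,0,0],
    [0,0.3,0.8,54,0,0,0],
    [0,0.3,0.8,54,0,0,0]
  ],
  "squeeze": 60
}}

```text
time_s: 12.0
eef_pos: [0.6221, 0.1062, 0.1015]
tool_rot: [0.948, 0.111, 0.297, -0.035]
ft_force: [-0.3, 0.5, 0.2]
gripper_width: 0.142
finger_force: 60.0
```

```bash
python3 - <<'E'
from h import *
rep()
c,s=wrist("w7"); rep(); W=world(c);D=W-B; X=D@bx*1000;Y=D@by*1000;H=D@n*1000;ok=c["depth"]>0
k=ok&(H>40)&(H<75)&(X>105)&(X<185)&(abs(Y)<10)
for a in range(118,180,16):
    q=k&(abs(X-a)<4)
    if q.sum()>20: print(a,q.sum(),"Y",np.percentile(Y[q],[1,99]).round(1),"H",np.percentile(H[q],98).round(1))
print("Xmax",np.percentile(X[k],[.2,99.8]))
E
```

```text
inb [99.6 -2.2 45.5] F(bx,by,n) [-0.   0.5  0.3] rotdiff [ 0.03  0.09 -0.03] t 12.0 w 13.2 59.99912738800049
inb [100.2  -2.   46. ] F(bx,by,n) [ 0.6 -0.1  0.2] rotdiff [ 0.03  0.02 -0.02] t 12.05 w 13.6 59.99926149845123
118 654 Y [-9.3  5. ] H 54.5
134 699 Y [-9.6  4.8] H 54.6
150 748 Y [-9.4  5.1] H 54.4
166 563 Y [-9.   4.7] H 54.3
Xmax [105.10039984 167.92342949]
```

{"fn": "jog_arm", "kwargs": {
  "series": [
    [0,0,-2.3,4,0,0,0],
    [0,0,-2.3,7,0,0,0],
    [0,0,-2.3,7,0,0,0],
    [0,0,-2.3,7,0,0,0]
  ]
}}

```text
time_s: 12.45
eef_pos: [0.6254, 0.1107, 0.0955]
tool_rot: [0.948, 0.111, 0.297, -0.035]
ft_force: [0.1, -0.4, 0.1]
gripper_width: 0.145
finger_force: 60.0
```

```bash
python3 -c "
from h import *
rep()"
```

```text
inb [99.6  1.4 38.1] F(bx,by,n) [ 0.  -0.4  0.1] rotdiff [-0.01  0.04  0.03] t 12.45 w 13.5 59.99927222728729
```

{"fn": "jog_arm", "kwargs": {
  "series": [
    [0,0,0.8,0,0,0,0],
    [0,0,0.8,3,0,0,0],
    [0,0,0.8,6,0,0,0],
    [0,0,0.8,9,0,0,0],
    [0,0,0.8,12,0,0,0]
  ]
}}

```text
time_s: 12.95
eef_pos: [0.6328, 0.1115, 0.0858]
tool_rot: [0.948, 0.111, 0.298, -0.035]
ft_force: [-2.5, -1.1, 6.4]
gripper_width: 0.142
finger_force: 60.0
```

```bash
python3 -c "
from h import *
rep()"
```

```text
inb [100.1   0.5  25.9] F(bx,by,n) [ 1.4 -0.5  6.8] rotdiff [-0.    0.    0.02] t 12.95 w 13.2 60.00247836112976
```

{"fn": "jog_arm", "kwargs": {
  "series": [
    [0,0,0.2,2,0,0,0],
    [0,0,0.2,4,0,0,0],
    [0,0,0.2,6,0,0,0]
  ]
}}

```text
time_s: 13.25
eef_pos: [0.6361, 0.1121, 0.081]
tool_rot: [0.948, 0.111, 0.298, -0.035]
ft_force: [-3.9, -0.0, 7.0]
gripper_width: 0.143
finger_force: 60.0
```

```bash
python3 -c "
from h import *
rep()"
```

```text
inb [100.2   0.3  20.1] F(bx,by,n) [0.8 0.9 7.9] rotdiff [-0.01 -0.    0.02] t 13.25 w 13.3 60.002238750457764
```

{"fn": "jog_arm", "kwargs": {
  "series": [
    [0,0,0,2,0,0,0],
    [0,0,0,4,0,0,0],
    [0,0,0,4,0,0,0]
  ]
}}

```text
time_s: 13.55
eef_pos: [0.6382, 0.1127, 0.0773]
tool_rot: [0.948, 0.111, 0.297, -0.035]
ft_force: [-1.1, 1.0, 5.1]
gripper_width: 0.144
finger_force: 60.0
```

```bash
python3 -c "
from h import *
rep()"
```

```text
inb [99.8  0.4 15.8] F(bx,by,n) [2.2 1.3 4.7] rotdiff [-0.01  0.03  0.02] t 13.55 w 13.4 60.001670122146606
```

{"fn": "jog_arm", "kwargs": {
  "series": [
    [0,0,0,2,0,0,0],
    [0,0,0,2,0,0,0],
    [0.4,0,0,0,0,0,0],
    [0.5,0,0,0,0,0,0],
    [0.5,0,0,0,0,0,0]
  ]
}}

```text
time_s: 14.05
eef_pos: [0.6377, 0.1125, 0.0769]
tool_rot: [0.948, 0.111, 0.297, -0.035]
ft_force: [1.0, -0.8, -0.1]
gripper_width: 0.35
finger_force: 0.0
```

{"fn": "jog_arm", "kwargs": {
  "series": [
    [0.5,0,0,-20,0,0,0],
    [0.5,0,0,-60,0,0,0],
    [0.5,0,0,-100,0,0,0],
    [0.5,0,0,-130,0,0,0],
    [0.5,0,0,-130,0,0,0]
  ]
}}

```text
time_s: 14.55
eef_pos: [0.5656, 0.0952, 0.1886]
tool_rot: [0.947, 0.111, 0.3, -0.035]
ft_force: [0.2, -0.1, -0.1]
gripper_width: 0.501
finger_force: 0.0
```

```bash
cat >> h.py <<'E'
def seated(c,y0,w):
    W=world(c);D=W-B; X=D@bx*1000;Y=D@by*1000;H=D@n*1000;ok=c["depth"]>0
    k=ok&(H>16)&(H<70)&(X>15)&(X<190)&(abs(Y-y0)<w)
    for a in range(20,190,9):
        q=k&(abs(X-a)<4)
        if q.sum()>20: print(a,q.sum(),"Y",np.percentile(Y[q],[1,99]).round(1),"Htop",np.percentile(H[q],97).round(1))
    print("X",np.percentile(X[k],[.3,99.7]))
E
python3 - <<'E'
from h import *
rep()
c,s=wrist("w8"); seated(c,0,6)
q=plan([.44,.365,.25],down(20))
E
```

```text
inb [102.2   0.2 149.9] F(bx,by,n) [ 0.1 -0.1 -0.2] rotdiff [ 0.04 -0.29  0.04] t 14.55 w 46.5 0.0
38 143 Y [-5.3  5.6] Htop 29.0
47 146 Y [-5.3  5.5] Htop 29.0
56 157 Y [-6.   5.5] Htop 29.0
65 154 Y [-5.9  5.5] Htop 29.2
74 160 Y [-5.8  5.4] Htop 28.9
83 165 Y [-5.8  5.4] Htop 28.9
92 167 Y [-5.8  5.4] Htop 28.6
101 171 Y [-5.7  5.4] Htop 28.6
110 168 Y [-5.7  5.4] Htop 28.3
119 175 Y [-5.6  5.5] Htop 28.6
128 185 Y [-5.5  6. ] Htop 28.3
137 179 Y [-5.5  6. ] Htop 28.2
146 189 Y [-5.5  6. ] Htop 28.1
155 203 Y [-5.4  6. ] Htop 28.0
164 184 Y [-5.4  5.9] Htop 27.9
X [ 32.92751158 166.93242849]
move [-6.2, -145.7, -43.4] [1.03, -17.49, -3.21]
move [-10.5, -146.9, -38.2] [1.03, -17.49, -3.21]
```

The pen is seated: axis about 21 mm off the sheet over its whole length, centred at x=100, y=0. Next is the driver.

{"fn": "jog_arm", "kwargs": {
  "series": [
    [0.6,-6,-146,-43,1,-17.5,-3.2],
    [0.6,-6,-146,-43,1,-17.5,-3.2],
    [0.6,-6,-146,-43,1,-17.5,-3.2],
    [0.6,-6,-146,-43,1,-17.5,-3.2],
    [0.6,-6,-146,-43,1,-17.5,-3.2]
  ]
}}

```text
time_s: 15.1
eef_pos: [0.5029, 0.2318, 0.2144]
tool_rot: [0.978, 0.145, 0.149, -0.017]
ft_force: [-0.8, -0.5, -0.4]
gripper_width: 0.603
finger_force: 0.0
```

{"fn": "jog_arm", "kwargs": {
  "series": [
    [0.6,-10,-147,-38,1,-17.5,-3.2],
    [0.6,-10,-147,-38,1,-17.5,-3.2],
    [0.6,-10,-147,-38,1,-17.5,-3.2],
    [0.6,-10,-147,-38,1,-17.5,-3.2],
    [0.6,-10,-147,-38,1,-17.5,-3.2]
  ]
}}

```text
time_s: 15.6
eef_pos: [0.4414, 0.3653, 0.2464]
tool_rot: [0.985, 0.174, -0.002, 0.001]
ft_force: [-0.5, -0.0, 0.2]
gripper_width: 0.605
finger_force: 0.0
```

```bash
python3 - <<'E'
from h import *
c,s=wrist("w9"); print(np.round(s["eef_pos"],4),s["time_s"])
W=world(c); hsv=cv2.cvtColor(c["pixels"],cv2.COLOR_RGB2HSV)
Y=((hsv[...,0]>18)&(hsv[...,0]<32)&(hsv[...,1]>150)&(hsv[...,2]>90)).astype(np.uint8)
Y=cv2.morphologyEx(Y,cv2.MORPH_CLOSE,np.ones((9,9)))
nn,l,st,ce=cv2.connectedComponentsWithStats(Y)
for i in range(1,nn):
    if st[i,4]<300: continue
    p=W[(l==i)&(c["depth"]>0)]; r=cv2.minAreaRect((p[:,:2]*1000).astype(np.float32)); print(st[i],np.round(r[0],1),np.round(r[1],1),round(r[2],1),np.percentile(p[:,2],[2,50,99]).round(4))
E
```

```text
[0.4414 0.3653 0.2464] 15.6
[ 226    0   75   85 1395] [561.5 460.9] [83.  29.1] 66.3 [0.0247 0.0325 0.0389]
[302 134  26  97 647] [460.  377.9] [92.8 19.9] 12.0 [0.0187 0.0239 0.0292]
```

View pics/w9.png

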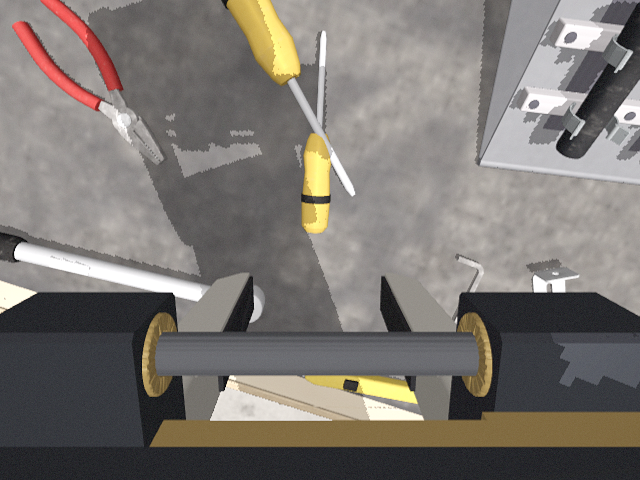

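The view shows the small driver's handle from (317,135) to (314,232), its shank reaching (322,35). The big driver's shank runs from (293,80) to (352,193), passing over the front of that handle. I'll measure the shank heights and the handle axis from depth.

```bash
python3 - <<'E'
from h import *
c=dict(np.load("w9.npz")); W=world(c); ok=c["depth"]>0; Z=W[...,2]
m=(ok&(Z>.005)&(Z<.06)).astype(np.uint8); m[:, :200]=0; m[:,400:]=0; m[240:]=0
def at(u,v,r=2):
    k=m[v-r:v+r+1,u-r:u+r+1]>0; p=W[v-r:v+r+1,u-r:u+r+1][k]; return p[p[:,2].argmax()].round(4) if len(p) else None
print("big shank"); 
for t in np.linspace(0.03,.98,11): 
    u,v=int(295+t*(352-295)),int(82+t*(193-82)); print((u,v),at(u,v))
print("small shank")
for v in (38,60,80,100,115,125): print(v,at(int(322+(v-35)*(-5/100)),v))
# handle rows: lower part clear of the big shank, by depth; Use rows 165..230
a=np.radians(20); e=np.array([np.cos(a),np.sin(a)])
print("handle row: centre of Z>6mm columns")
pts=[]
for v in range(136,236,8):
    us=np.nonzero((m[v,290:335]>0)&(Z[v,290:335]>.006))[0]+290
    if len(us)<3: print(v,'-'); continue
    P=W[v,us]; i=P[:,2].argmax(); print(v,us.min(),us.max(),P[0].round(4),P[-1].round(4),"top",P[i].round(4))
    if v>165 and v<232: pts.append((ray(c,us.min()-.5,v,.0145)+ray(c,us.max()+.5,v,.0145))/2)
pts=np.array(pts); f=np.polyfit(pts[:,0],pts[:,1],1); print("axis y=%.4f x+%.4f"%tuple(f),np.degrees(np.arctan(f[0])), "tip ray",ray(c,322,32,.0145).round(4),"butt ray",ray(c,314,233,.012).round(4))
E
```

```text
big shank
(296, 85) [0.5383 0.4208 0.0252]
(302, 95) [0.5313 0.4126 0.0247]
(307, 106) [0.5263 0.406  0.0243]
(312, 116) [0.5188 0.3984 0.0244]
(318, 127) [0.5112 0.3907 0.0247]
(323, 138) [0.5026 0.3827 0.0252]
(329, 148) [0.4984 0.3731 0.0246]
(334, 159) [0.4896 0.3648 0.0249]
(340, 169) [0.4823 0.3549 0.0248]
(345, 180) [0.4753 0.3492 0.0247]
(350, 190) [0.469  0.3384 0.024 ]
small shank
38 [0.5845 0.4127 0.0171]
60 [0.5694 0.4072 0.0184]
80 [0.5524 0.4019 0.018 ]
100 [0.5358 0.3968 0.018 ]
115 [0.5216 0.3916 0.0176]
125 [0.5112 0.3907 0.0247]
handle row: centre of Z>6mm columns
136 309 327 [0.5013 0.3942 0.0177] [0.5072 0.3782 0.0171] top [0.5039 0.3871 0.0247]
144 306 330 [0.4934 0.3944 0.018 ] [0.5012 0.3729 0.0182] top [0.4978 0.3829 0.0263]
152 304 334 [0.4857 0.3937 0.0186] [0.4956 0.3668 0.0195] top [0.49   0.383  0.0287]
160 304 334 [0.4788 0.3911 0.0206] [0.4887 0.3643 0.0223] top [0.4841 0.3779 0.029 ]
168 304 334 [0.4714 0.3886 0.0171] [0.4815 0.3615 0.0204] top [0.4755 0.3797 0.0276]
176 304 329 [0.4643 0.386  0.0184] [0.4725 0.3632 0.0176] top [0.4693 0.3745 0.0267]
184 303 329 [0.4565 0.3843 0.017 ] [0.4652 0.3604 0.0168] top [0.4624 0.3719 0.0281]
192 303 329 [0.4496 0.3818 0.0208] [0.4581 0.3579 0.0196] top [0.4539 0.3729 0.0283]
200 301 330 [0.4412 0.3809 0.0184] [0.4504 0.3538 0.0145] top [0.4479 0.3677 0.0297]
208 301 328 [0.4334 0.3782 0.0169] [0.443  0.3533 0.0196] top [0.4399 0.3668 0.0296]
216 302 328 [0.4269 0.3747 0.0212] [0.4354 0.3504 0.0191] top [0.4332 0.3623 0.0296]
224 302 327 [0.4189 0.3719 0.019 ] [0.4271 0.3484 0.0174] top [0.4256 0.3596 0.0287]
232 307 322 [0.4131 0.3646 0.02  ] [0.418  0.3504 0.0191] top [0.4166 0.3584 0.0251]
axis y=0.2924 x+0.2370 16.29863931768564 tip ray [0.5908 0.414  0.0145] butt ray [0.4127 0.357  0.012 ]
```

```bash
python3 - <<'E'
from h import *
c=dict(np.load("top0.npz")); W=world(c); ok=(c["depth"]>0)
a=np.radians(18); e=np.array([np.cos(a),np.sin(a)]); f=np.array([-e[1],e[0]]); C=np.array([.4595,.3718])
A=(W[...,:2]-C)@e*1000; L=(W[...,:2]-C)@f*1000
k=ok&(W[...,2]>.003)&(W[...,2]<.08)&(A<-52)&(A>-210)&(abs(L)<90)
n_,l,st,ce=cv2.connectedComponentsWithStats(k.astype(np.uint8))
for i in range(1,n_):
    if st[i,4]>3: q=l==i; print(st[i],"along",A[q].min().round(),A[q].max().round(),"lat",L[q].min().round(),L[q].max().round(),"z",W[q][:,2].max().round(3))
hsv=cv2.cvtColor(c["pixels"],cv2.COLOR_RGB2HSV); Yl=(hsv[...,0]>18)&(hsv[...,0]<32)&(hsv[...,1]>150)
q=Yl&(A<-52)&(A>-260)&(abs(L)<150); print("knife along/lat",np.percentile(A[q],[0,100]).round(),np.percentile(L[q],[0,100]).round(),q.sum())
P=np.r_[C-28e-3*e,.004]; R=down(18); q=plan(np.r_[P[:2],.1],R); q=plan(P,R,q)
E
```

```text
[174 312   2   3   4] along -104.0 -99.0 lat 8.0 12.0 z 0.007
[144 324  20  15 216] along -148.0 -107.0 lat 51.0 90.0 z 0.038
[188 346  11   5  18] along -210.0 -205.0 lat -24.0 5.0 z 0.014
knife along/lat [-247. -206.] [-137.    3.] 391
move [-7.9, -1.8, 146.6] [0.03, 0.28, 1.94]
move [0.0, 0.0, 96.0] [0.0, 0.0, 0.0]
```

{"fn": "jog_arm", "kwargs": {
  "series": [
    [0.5,-8,-1.8,50,0,0,2],
    [0.5,-8,-1.8,100,0,0,2],
    [0.5,-8,-1.8,146,0,0,2],
    [0.5,-8,-1.8,146,0,0,2],
    [0.5,-8,-1.8,146,0,0,2]
  ]
}}

```text
time_s: 16.15
eef_pos: [0.433, 0.3633, 0.1028]
tool_rot: [0.988, 0.155, -0.002, 0.0]
ft_force: [0.9, 0.8, -0.1]
gripper_width: 0.501
finger_force: 0.0
```

```bash
python3 - <<'E'
from h import *
c,s=wrist("w10"); print(np.round(s["eef_pos"],4),s["time_s"],s["gripper_width"])
W=world(c); ok=c["depth"]>0; a=np.radians(18); e=np.array([np.cos(a),np.sin(a)]); f=np.array([-e[1],e[0]]); C=np.array([.4595,.3718])
A=(W[...,:2]-C)@e*1000; L=(W[...,:2]-C)@f*1000; Z=W[...,2]*1000
for x in range(-52,60,6):
    k=ok&(abs(A-x)<2)&(Z>9)&(Z<40)&(abs(L)<24)
    if k.sum()>5: t=k&(Z>np.percentile(Z[k],80)); print(x,k.sum(),"L",np.percentile(L[k],[1,99]).round(1),"Ztop",np.percentile(Z[k],98).round(1),"Ltop",L[t].mean().round(1))
k=ok&(Z>14)&(Z<30)&(L<-24)&(L>-50)&(abs(A)<40); print("big tip A,L range",np.percentile(A[k],[0,100]).round(),np.percentile(L[k],[0,100]).round(),k.sum())
P=np.r_[C-28e-3*e,.004]; plan(P,down(18))
E
```

```text
[0.433  0.3633 0.1028] 16.15 0.5007610109263586
-46 60 L [-8. 10.] Ztop 24.9 Ltop 0.4
-40 209 L [-12.3  13.6] Ztop 28.2 Ltop 0.8
-34 248 L [-12.2  13.6] Ztop 28.8 Ltop 1.0
-28 257 L [-12.8  13.4] Ztop 28.8 Ltop 0.4
-22 262 L [-12.7  14. ] Ztop 29.2 Ltop 0.5
-16 270 L [-13.6  14.1] Ztop 29.4 Ltop 0.5
-10 314 L [-13.9  14.5] Ztop 29.4 Ltop 0.3
-4 282 L [-12.5  13.1] Ztop 28.7 Ltop -0.2
2 270 L [-12.5  12.4] Ztop 28.2 Ltop 0.4
8 291 L [-23.9  12.4] Ztop 27.7 Ltop -0.0
14 326 L [-23.6  11.6] Ztop 27.7 Ltop 0.2
20 377 L [-23.2  12.2] Ztop 28.0 Ltop 0.0
26 384 L [-20.2  13.3] Ztop 28.7 Ltop 0.0
32 345 L [-16.6  12.6] Ztop 28.6 Ltop -0.5
38 285 L [-13.1  11.4] Ztop 27.1 Ltop -0.3
44 240 L [-10.7   9.8] Ztop 26.1 Ltop -0.6
50 133 L [-7.9  7. ] Ztop 24.5 Ltop -0.8
56 129 L [-3.1  7.9] Ztop 24.1 Ltop 3.1
big tip A,L range [-8. 19.] [-37. -24.] 444
move [-0.8, 0.7, 100.4] [-0.04, 0.09, -0.1]
```

{"fn": "jog_arm", "kwargs": {
  "series": [
    [0.5,-4,0.3,40,0,0,-0.6],
    [0.5,-4,0.3,70,0,0,-0.6],
    [0.5,-4,0.3,88,0,0,-0.6],
    [0.5,-4,0.3,97,0,0,-0.6],
    [0.5,-4,0.3,97,0,0,-0.6]
  ]
}}

```text
time_s: 16.7
eef_pos: [0.429, 0.3631, 0.0061]
tool_rot: [0.987, 0.161, -0.001, 0.0]
ft_force: [0.4, 0.4, 0.1]
gripper_width: 0.502
finger_force: 0.0
```

{"fn": "jog_arm", "kwargs": {
  "series": [
    [0,0,0,0,0,0,0],
    [0,0,0,0,0,0,0],
    [0,0,0,0,0,0,0],
    [0,0,0,0,0,0,0]
  ],
  "squeeze": 15
}}

```text
time_s: 17.1
eef_pos: [0.4288, 0.3633, 0.0062]
tool_rot: [0.987, 0.161, -0.001, -0.0]
ft_force: [0.8, -0.8, 7.6]
gripper_width: 0.309
finger_force: 14.9
```

{"fn": "jog_arm", "kwargs": {
  "series": [
    [0,-15,0,0,0,0,0],
    [0,-38,0,0,0,0,0],
    [0,-62,0,0,0,0,0],
    [0,-86,0,0,0,0,0],
    [0,-105,0,0,0,0,0]
  ]
}}

```text
time_s: 17.6
eef_pos: [0.3283, 0.3294, 0.0062]
tool_rot: [0.987, 0.161, -0.001, -0.0]
ft_force: [1.1, 1.3, 3.6]
gripper_width: 0.306
finger_force: 14.9
```

{"fn": "jog_arm", "kwargs": {
  "series": [
    [0.5,0,0,0,0,0,0],
    [0.5,0,0,0,0,0,0],
    [0.5,0,0,-60,0,0,0],
    [0.5,0,0,-100,0,0,0],
    [0.5,0,0,-100,0,0,0]
  ]
}}

```text
time_s: 18.1
eef_pos: [0.3319, 0.3315, 0.1121]
tool_rot: [0.987, 0.161, 0.002, -0.002]
ft_force: [1.1, 0.1, -0.8]
gripper_width: 0.499
finger_force: 0.0
```

```bash
python3 - <<'E'
from h import *
c,s=wrist("w11"); p=np.array(s["eef_pos"]); print(p.round(4),s["time_s"],s["gripper_width"])
R=Ro.from_quat(s["tool_rot"]).as_matrix()
W=world(c); ok=c["depth"]>0; e=R[:2,0]/np.linalg.norm(R[:2,0]); f=np.array([-e[1],e[0]]); C=p[:2]; print("heading",np.degrees(np.arctan2(e[1],e[0])))
A=(W[...,:2]-C)@e*1000; L=(W[...,:2]-C)@f*1000; Z=W[...,2]*1000
for x in range(-30,190,8):
    k=ok&(abs(A-x)<2)&(Z>9)&(Z<40)&(abs(L)<20)
    if k.sum()>5: t=k&(Z>np.percentile(Z[k],80)); print(x,k.sum(),"L",np.percentile(L[k],[1,99]).round(1),"Ztop",np.percentile(Z[k],98).round(1),"Ltop",L[t].mean().round(1))
# big driver moved? top camera
from bench import imaging
T=imaging.capture("top"); T0=dict(np.load("top0.npz"))
d=cv2.absdiff(T["pixels"],T0["pixels"]).max(2); print("big region diff px",(d[205:250,100:150]>60).sum(), "tip", (d[255:280,168:185]>60).sum())
W2=world(T); O=np.array([.4595,.3718]); 
for nm,w in(("before",world(T0)),("after",W2)):
    q=(w[...,2]>.017)&(w[...,2]<.06)&(w[...,0]>.47)&(w[...,0]<.53)&(w[...,1]>.33)&(w[...,1]<.42); pp=w[q]; print(nm,len(pp),pp.mean(0).round(4) if len(pp) else '', np.polyfit(pp[:,0],pp[:,1],1).round(4) if len(pp)>3 else '')
E
```

```text
[0.3319 0.3315 0.1121] 18.1 0.49903180971466343
heading 18.561390741831037
-22 18 L [-8.9  4.8] Ztop 23.6 Ltop -1.4
-14 202 L [-13.8  11.7] Ztop 28.4 Ltop -1.1
-6 232 L [-14.4  11.6] Ztop 28.8 Ltop -1.3
2 242 L [-15.   12.2] Ztop 29.1 Ltop -1.5
10 260 L [-15.4  12.9] Ztop 29.6 Ltop -1.9
18 280 L [-15.5  12.2] Ztop 29.2 Ltop -1.6
26 254 L [-14.7  10.7] Ztop 28.2 Ltop -2.0
34 243 L [-13.8   9.9] Ztop 27.9 Ltop -1.7
42 249 L [-14.4   9.9] Ztop 27.7 Ltop -2.0
50 283 L [-15.6  11.1] Ztop 28.7 Ltop -2.4
58 269 L [-15.4  10.4] Ztop 28.8 Ltop -2.4
66 250 L [-13.5   8.5] Ztop 26.8 Ltop -2.2
74 162 L [-10.9   5.6] Ztop 24.3 Ltop -2.5
82 62 L [-5.9 -0.3] Ztop 17.9 Ltop -3.0
90 69 L [-5.9 -0.3] Ztop 17.9 Ltop -2.9
98 68 L [-5.8 -0.3] Ztop 17.8 Ltop -3.3
106 65 L [-5.8 -0.9] Ztop 17.8 Ltop -2.8
114 68 L [-6.3 -0.9] Ztop 18.1 Ltop -3.8
122 76 L [-6.3 -0.9] Ztop 18.0 Ltop -3.4
130 74 L [-6.4 -0.8] Ztop 18.4 Ltop -3.9
138 76 L [-6.8 -1.4] Ztop 18.1 Ltop -4.2
146 15 L [-6.7 -1.4] Ztop 17.6 Ltop -4.7
big region diff px 0 tip 24
before 207 [0.4922 0.3779 0.0234] [0.7318 0.0177]
after 102 [0.4993 0.3772 0.0218] [ 1.1339 -0.1889]
```

{"fn": "jog_arm", "kwargs": {
  "series": [
    [0.5,25,1.9,40,0,0,1],
    [0.5,25,1.9,70,0,0,1],
    [0.5,25,1.9,90,0,0,1],
    [0.5,25,1.9,103,0,0,1],
    [0.5,25,1.9,103,0,0,1]
  ]
}}

```text
time_s: 18.7
eef_pos: [0.353, 0.3352, 0.0012]
tool_rot: [0.988, 0.153, -0.003, 0.001]
ft_force: [0.3, -0.2, 0.1]
gripper_width: 0.503
finger_force: 0.0
```

{"fn": "jog_arm", "kwargs": {
  "series": [
    [0,0,0,0,0,0,0],
    [0,0,0,0,0,0,0],
    [0,0,0,0,0,0,0],
    [0,0,0,0,0,0,0]
  ],
  "squeeze": 50
}}

```text
time_s: 19.1
eef_pos: [0.353, 0.3355, 0.0021]
tool_rot: [0.988, 0.153, -0.002, 0.0]
ft_force: [0.5, -0.2, -1.6]
gripper_width: 0.3
finger_force: 50.0
```

```bash
python3 - <<'E'
from h import *
from bench import status
rep()
s=status.state(); p0=np.array(s["eef_pos"]); print(p0)
q=(p0,Ro.from_quat(s["tool_rot"]).as_matrix())
q=plan(p0+[0,0,.23],q[1],q)
q=plan(bp(100,-82,110)+[0,0,.05],RB,q,maxdeg=18)
E
```

```text
inb [-128.6  283.1   83.3] F(bx,by,n) [-0.6 -0.3 -1.6] rotdiff [-1.27 35.09  4.1 ] t 19.1 w 27.9 49.99971628189087
[0.35296498 0.3355068  0.00205563]
move [-0.5, 0.0, -115.0] [0.0, 0.0, 0.0]
move [-0.5, 0.0, -115.0] [0.0, 0.0, 0.0]
move [48.4, 125.6, 8.9] [-0.42, 11.7, 1.37]
move [48.4, 124.3, 19.8] [-0.42, 11.7, 1.37]
move [46.2, 123.0, 30.4] [-0.42, 11.7, 1.37]
```

{"fn": "jog_arm", "kwargs": {
  "series": [
    [0,0,0,-20,0,0,0],
    [0,0,0,-70,0,0,0],
    [0,0,0,-120,0,0,0],
    [0,0,0,-170,0,0,0],
    [0,0,0,-215,0,0,0]
  ]
}}

```text
time_s: 19.6
eef_pos: [0.3536, 0.3357, 0.2199]
tool_rot: [0.988, 0.153, -0.001, 0.0]
ft_force: [-0.7, -0.0, -0.4]
gripper_width: 0.299
finger_force: 50.0
```

{"fn": "jog_arm", "kwargs": {
  "series": [
    [0,48,126,5,-0.4,11.7,1.4],
    [0,48,126,5,-0.4,11.7,1.4],
    [0,48,126,5,-0.4,11.7,1.4],
    [0,48,126,5,-0.4,11.7,1.4]
  ]
}}

```text
time_s: 20.0
eef_pos: [0.439, 0.2273, 0.212]
tool_rot: [0.985, 0.138, 0.1, -0.011]
ft_force: [0.2, 0.6, -1.2]
gripper_width: 0.304
finger_force: 50.0
```

{"fn": "jog_arm", "kwargs": {
  "series": [
    [0,48,124,19,-0.4,11.7,1.4],
    [0,48,124,19,-0.4,11.7,1.4],
    [0,48,124,19,-0.4,11.7,1.4],
    [0,48,124,19,-0.4,11.7,1.4]
  ]
}}

```text
time_s: 20.4
eef_pos: [0.5219, 0.1227, 0.2029]
tool_rot: [0.972, 0.124, 0.199, -0.023]
ft_force: [0.0, 0.0, 0.0]
gripper_width: 0.298
finger_force: 50.0
```

{"fn": "jog_arm", "kwargs": {
  "series": [
    [0,46,123,30,-0.4,11.7,1.4],
    [0,46,123,30,-0.4,11.7,1.4],
    [0,46,123,30,-0.4,11.7,1.4],
    [0,46,123,30,-0.4,11.7,1.4],
    [0,46,123,30,-0.4,11.7,1.4]
  ]
}}

```text
time_s: 20.9
eef_pos: [0.6043, 0.0203, 0.1941]
tool_rot: [0.948, 0.11, 0.297, -0.036]
ft_force: [0.2, 0.3, -0.8]
gripper_width: 0.302
finger_force: 50.0
```

```bash
cat > d.py <<'E'
from h import *
rep(); c,s=wrist(); W=world(c);D=W-B; X=D@bx*1000;Y=D@by*1000;H=D@n*1000;ok=c["depth"]>0
h0=inb(s["eef_pos"])[2]
k=ok&(H>h0-8)&(H<h0+35)&(X>107)&(X<250)&(abs(Y+82)<18)
for a in range(112,245,10):
    q=k&(abs(X-a)<3)
    if q.sum()>8: print(a,q.sum(),"Y",np.percentile(Y[q],[1,99]).round(1),"H",np.percentile(H[q],98).round(1))
print("Xmax",np.percentile(X[k],99.8))
for a in(73,127):
    q=ok&(H>22)&(H<min(h0-9,60))&(abs(Y+82)<26)&(abs(X-a)<12); print(a,q.sum(),np.percentile(Y[q],[2,98]).round(1) if q.sum() else '')
plan(bp(100,-82,60),RB); rep()
E
python3 d.py
```

```text
inb [122.  -81.7 142.7] F(bx,by,n) [-0.2  0.3 -0.8] rotdiff [-0.07  0.06 -0.18] t 20.9 w 28.0 49.999920129776
112 62 Y [-95.9 -68. ] H 164.9
122 1193 Y [-96.  -67.9] H 174.1
132 1737 Y [-99.8 -64.2] H 176.6
142 927 Y [-94.2 -70.3] H 168.4
152 1078 Y [-95.5 -69. ] H 169.7
162 1150 Y [-94.3 -69.8] H 168.6
172 918 Y [-92.  -72.2] H 166.2
182 272 Y [-84.9 -79.3] H 159.0
192 269 Y [-84.8 -79.4] H 158.9
202 283 Y [-84.8 -79.4] H 158.9
212 299 Y [-84.8 -79.5] H 159.1
222 343 Y [-85.1 -79.2] H 159.3
232 238 Y [-85.1 -79.3] H 159.0
Xmax 232.48487883190475
73 0 
127 0 
move [-22.1, 1.2, 82.9] [-0.09, 0.02, -0.12]
inb [122.2 -81.  142.9] F(bx,by,n) [-0.7  0.3 -0.2] rotdiff [-0.09  0.02 -0.12] t 20.95 w 28.1 49.999834299087524
```

{"fn": "jog_arm", "kwargs": {
  "series": [
    [0,-22,1,30,0,0,0],
    [0,-22,1,60,0,0,0],
    [0,-22,1,80,0,0,0],
    [0,-22,1,80,0,0,0],
    [0,-22,1,80,0,0,0]
  ]
}}

```text
time_s: 21.45
eef_pos: [0.6313, 0.0267, 0.117]
tool_rot: [0.948, 0.111, 0.298, -0.036]
ft_force: [0.2, 0.7, -0.4]
gripper_width: 0.304
finger_force: 50.0
```

```bash
cat >> d.py <<'E'
# handle profile along the axis, tool-relative and in w10 (centre from butt)
def prof(A,L,Z,k,lo,hi):
    return [(a,round(float(np.ptp(np.percentile(L[k&(abs(A-a)<1)],[2,98]))),1)) for a in range(lo,hi,2) if (k&(abs(A-a)<1)).sum()>5]
x0=inb(s["eef_pos"])[0]; print("now rel TCP",prof(X-x0,Y,H,k,34,66))
from h import *
c=dict(np.load("w10.npz")); W=world(c); ok=c["depth"]>0; a=np.radians(17.5); e=np.array([np.cos(a),np.sin(a)]); f=np.array([-e[1],e[0]]); C=np.array([.4595,.3718])
A=(W[...,:2]-C)@e*1000; L=(W[...,:2]-C)@f*1000; Z=W[...,2]*1000; k=ok&(Z>9)&(Z<40)&(abs(L)<18)
print("w10",prof(A,L,Z,k,-52,-40),prof(A,L,Z,k,34,66)," tip",np.percentile(A[k],[.1,99.9]))
c=dict(np.load("w9.npz")); W=world(c); ok=c["depth"]>0; A=(W[...,:2]-C)@e*1000; L=(W[...,:2]-C)@f*1000; Z=W[...,2]*1000; k=ok&(Z>9)&(Z<40)&(abs(L)<18)
print("w9 tip",np.percentile(A[k],[.1,99.9]))
E
python3 d.py
```

```text
inb [100.7 -81.7  63.6] F(bx,by,n) [ 0.1  0.7 -0.5] rotdiff [-0.11 -0.02 -0.05] t 21.45 w 28.3 49.999818205833435
112 1420 Y [-99.9 -64.2] H 96.8
122 933 Y [-94.3 -70. ] H 89.3
132 1141 Y [-95.5 -68.7] H 90.9
142 1103 Y [-93.9 -70.1] H 89.3
152 891 Y [-91.4 -72.6] H 86.7
162 269 Y [-84.7 -79.2] H 79.8
172 272 Y [-84.7 -79.2] H 79.8
182 286 Y [-84.6 -79.3] H 80.1
192 298 Y [-84.6 -79.3] H 80.0
202 346 Y [-84.9 -79. ] H 80.1
212 165 Y [-84.9 -79. ] H 80.4
Xmax 211.2249834040622
73 0 
127 227 [-100.3  -63.4]
move [-1.2, -0.1, 4.1] [-0.07, -0.08, -0.06]
inb [101.2 -82.1  64.1] F(bx,by,n) [ 0.1 -0.3  0.1] rotdiff [-0.07 -0.08 -0.06] t 21.5 w 27.9 49.99973952770233
now rel TCP [(34, 26.3), (36, 25.5), (38, 24.3), (40, 23.6), (42, 23.0), (44, 21.9), (46, 21.1), (48, 20.1), (50, 18.4), (52, 16.5), (54, 14.3), (56, 5.6), (58, 5.6), (60, 5.5), (62, 5.5), (64, 5.5)]
w10 [(-46, 15.5), (-44, 18.6), (-42, 20.6)] [(34, 26.6), (36, 25.3), (38, 23.3), (40, 22.1), (42, 20.9), (44, 19.7), (46, 17.9), (48, 15.6), (50, 13.4), (52, 9.3), (54, 8.8), (56, 10.3), (58, 11.5), (60, 12.9), (62, 13.9), (64, 15.1)]  tip [-45.95419642 112.63776327]
w9 tip [-225.07292383  137.34279507]
```

{"fn": "jog_arm", "kwargs": {
  "series": [
    [0,-7,0,0,0,0,0],
    [0,-7,0,12,0,0,0],
    [0,-7,0,21,0,0,0],
    [0,-7,0,21,0,0,0],
    [0,-7,0,21,0,0,0]
  ]
}}

```text
time_s: 22.0
eef_pos: [0.6377, 0.027, 0.0946]
tool_rot: [0.948, 0.11, 0.297, -0.036]
ft_force: [0.5, 0.5, -0.3]
gripper_width: 0.301
finger_force: 50.0
```

```bash
python3 d.py | head -8; tail -3 /dev/null; python3 -c "
from h import *
rep()"
```

```text
inb [ 93.1 -82.9  41.6] F(bx,by,n) [ 0.4  0.4 -0.6] rotdiff [-0.06  0.03 -0.13] t 22.0 w 28.0 49.99986112117767
112 922 Y [-95.3 -71.4] H 67.1
122 1182 Y [-99.3 -64.6] H 68.5
132 1442 Y [-99.4 -64.5] H 67.7
142 965 Y [-93.5 -73. ] H 65.5
152 272 Y [-86.  -80.4] H 57.8
162 270 Y [-86.  -80.5] H 58.1
172 281 Y [-86.  -80.6] H 57.9
inb [ 93.3 -83.   41.9] F(bx,by,n) [ 0.2 -0.6 -0.5] rotdiff [-0.05  0.   -0.13] t 22.05 w 27.9 49.99981999397278
```

Y is −83.0 and needs to be about −82, so I'll shift +1 along the row (tool y −1) and press.

{"fn": "jog_arm", "kwargs": {
  "series": [
    [0,0.5,-1,2,0,0,0],
    [0,0.5,-1,6,0,0,0],
    [0,0.5,-1,9,0,0,0],
    [0,0.5,-1,12,0,0,0],
    [0,0.5,-1,15,0,0,0]
  ]
}}

```text
time_s: 22.55
eef_pos: [0.6467, 0.0301, 0.0837]
tool_rot: [0.947, 0.11, 0.298, -0.035]
ft_force: [-4.1, 1.3, 6.9]
gripper_width: 0.298
finger_force: 50.0
```

```bash
python3 -c "
from h import *
rep()"
```

```text
inb [ 94.6 -82.   27.2] F(bx,by,n) [0.9 2.2 7.8] rotdiff [-0.03 -0.08 -0.12] t 22.55 w 27.7 50.0032639503479
```

{"fn": "jog_arm", "kwargs": {
  "series": [
    [0,0,-0.3,3,0,0,0],
    [0,0,-0.3,6,0,0,0],
    [0,0,-0.3,9,0,0,0],
    [0,0,-0.3,9,0,0,0]
  ]
}}

```text
time_s: 22.95
eef_pos: [0.6517, 0.0315, 0.0762]
tool_rot: [0.947, 0.11, 0.298, -0.035]
ft_force: [-5.9, -1.6, 7.5]
gripper_width: 0.299
finger_force: 50.0
```

```bash
python3 -c "
from h import *
rep()"
```

```text
inb [ 94.6 -81.7  18.1] F(bx,by,n) [-0.7 -0.2  9.7] rotdiff [-0.02 -0.08 -0.12] t 22.95 w 27.8 50.00313878059387
```

{"fn": "jog_arm", "kwargs": {
  "series": [
    [0,0,0,2,0,0,0],
    [0,0,0,4,0,0,0],
    [0,0,0,4,0,0,0]
  ]
}}

```text
time_s: 23.25
eef_pos: [0.6536, 0.0321, 0.0724]
tool_rot: [0.948, 0.11, 0.298, -0.036]
ft_force: [-1.3, 0.1, 0.4]
gripper_width: 0.304
finger_force: 50.0
```

```bash
python3 -c "
from h import *
rep()"
```

```text
inb [ 94.  -81.6  13.9] F(bx,by,n) [-0.8  0.4  1. ] rotdiff [-0.04 -0.03 -0.12] t 23.25 w 28.3 49.99991834163666
```

{"fn": "jog_arm", "kwargs": {
  "series": [
    [0,0,0,3,0,0,0],
    [0,0,0,3,0,0,0],
    [0.5,0,0,0,0,0,0],
    [0.55,0,0,0,0,0,0],
    [0.55,0,0,0,0,0,0]
  ]
}}

```text
time_s: 23.75
eef_pos: [0.6533, 0.032, 0.0723]
tool_rot: [0.948, 0.11, 0.298, -0.035]
ft_force: [0.8, -0.3, -1.2]
gripper_width: 0.511
finger_force: 0.0
```

{"fn": "jog_arm", "kwargs": {
  "series": [
    [0.6,0,0,-20,0,0,0],
    [0.6,0,0,-60,0,0,0],
    [0.6,0,0,-110,0,0,0],
    [0.6,0,0,-150,0,0,0],
    [0.6,0,0,-150,0,0,0]
  ]
}}

```text
time_s: 24.25
eef_pos: [0.5698, 0.0114, 0.2017]
tool_rot: [0.946, 0.11, 0.301, -0.034]
ft_force: [0.8, -0.9, -1.1]
gripper_width: 0.599
finger_force: 0.0
```

{"fn": "jog_arm", "kwargs": {
  "series": [
    [0.6,0,0,0,0,0,0],
    [0.6,0,0,0,0,0,0]
  ]
}}

```text
time_s: 24.45
eef_pos: [0.5698, 0.0122, 0.194]
tool_rot: [0.948, 0.11, 0.297, -0.036]
ft_force: [-0.2, 0.0, -0.6]
gripper_width: 0.598
finger_force: 0.0
```

```bash
python3 - <<'E'
from h import *
from bench import imaging
rep()
c,s=wrist("w12"); rep()
for y,w in((-82,14),(0,6),(82,16)): print("tool at",y); seated(c,y,w)
T=imaging.capture("top"); np.savez("top1.npz",**T); print("top:"); seated(T,-82,14)
E
```

```text
inb [ 92.9 -81.6 162.9] F(bx,by,n) [-0.5  0.1 -0.3] rotdiff [-0.07  0.07 -0.14] t 24.45 w 55.6 0.0
inb [ 92.7 -81.5 162.6] F(bx,by,n) [-0.9  0.3  0.7] rotdiff [-0.09  0.11 -0.14] t 24.5 w 55.9 0.0
tool at -82
56 227 Y [-93.6 -69.6] Htop 41.0
65 332 Y [-95.2 -69. ] Htop 41.6
74 378 Y [-95.4 -68.6] Htop 41.7
83 399 Y [-95.8 -68.4] Htop 42.1
92 398 Y [-95.  -68.5] Htop 41.3
101 366 Y [-94.1 -69.1] Htop 40.4
110 356 Y [-94.1 -70.1] Htop 39.5
119 375 Y [-94.9 -69.4] Htop 40.4
128 446 Y [-95.7 -68.5] Htop 40.9
137 392 Y [-94.9 -69.4] Htop 39.3
146 242 Y [-91.3 -72.6] Htop 36.3
155 96 Y [-84.3 -79.2] Htop 29.8
164 96 Y [-84.3 -79.2] Htop 29.5
173 94 Y [-84.3 -79.3] Htop 29.1
182 96 Y [-84.3 -79.3] Htop 29.0
X [ 52.69157786 189.02311221]
tool at 0
47 74 Y [-5.1  5.8] Htop 28.5
56 147 Y [-5.9  5.8] Htop 28.9
65 149 Y [-5.8  5.8] Htop 28.9
74 154 Y [-5.8  5.9] Htop 28.7
83 161 Y [-5.9  5.7] Htop 28.7
92 162 Y [-5.8  5.9] Htop 28.3
101 163 Y [-5.9  5.6] Htop 27.9
110 167 Y [-5.8  5.8] Htop 27.5
119 169 Y [-5.8  5.9] Htop 27.6
128 172 Y [-5.8  5.8] Htop 27.8
137 177 Y [-5.9  5.9] Htop 27.4
146 1
[... 232 characters left out ...]
Y [66.2 97.9] Htop 45.4
83 383 Y [68.  95.8] Htop 42.1
92 380 Y [70.1 91.4] Htop 42.0
101 382 Y [70.1 91.5] Htop 41.6
110 391 Y [70.  91.1] Htop 41.7
119 382 Y [68.  97.3] Htop 43.6
128 469 Y [66.5 97.8] Htop 44.8
137 571 Y [66.1 95. ] Htop 45.3
146 562 Y [66.1 94.5] Htop 45.6
155 423 Y [66.2 95.1] Htop 45.7
X [ 44.41672523 156.4611624 ]
top:
65 27 Y [-95.3 -69.4] Htop 43.9
74 32 Y [-95.  -68.5] Htop 44.6
83 31 Y [-95.6 -68.9] Htop 43.2
92 32 Y [-94.6 -68.6] Htop 43.2
101 31 Y [-93.9 -69.2] Htop 42.1
110 28 Y [-93.2 -69.2] Htop 42.0
119 29 Y [-94.7 -69.5] Htop 41.9
128 32 Y [-95.4 -68.8] Htop 44.0
137 37 Y [-95.3 -69.5] Htop 40.8
146 27 Y [-90.2 -72.3] Htop 35.6
X [ 52.20009256 188.13151623]
```

All three tools are seated and straight, and each is centred to within about 2 mm of its clips. The gripper is clear, so I'm handing in.

```bash
python3 -c "
from bench import ctrl
print(ctrl.close_job())"
```

```text
the job is handed in; nothing more can be done
None
```

The torch, pen and screwdriver (blade up the slope) are snapped home in their own clips, measured straight and centred to within about 2 mm. The large driver lying across the screwdriver showed no visible shift when I slid it out. The job was handed in at about 24.5 s; no judging result was returned.

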